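Fill the spare-bulb compartment, level it and shut the lid

ROBOT

A 6-joint arm with a two-finger parallel gripper is mounted at the origin on the work surface. World frame = base frame: x ahead of the robot, y to its left, z up, the work surface at z = 0. Lengths are in m, angles in rad, forces in N, time in s.
With the tool pointing down it reaches from about 0.35 to 0.975 m from the base axis. Payload 4.9 kg.
Tool frame: the origin (TCP) lies at the very end of the fingers, on their centre line; the grasp point (between the pads) lies 19 mm behind it; z points along the fingers, y is the direction in which the jaws open and shut (so a half turn about z gives the same grasp; the last joint's range is limited). The gripper opens to 85 mm and grips with 20 to 120 N. Pads are 22 mm wide; open, the fingers measure 114 mm over their backs; the gripper's body (76 mm by 85 mm) begins 54 mm behind the grasp point. The pads swing forward as they close: fully open they stand 13 mm farther back than shut.
Start: joints at [1.057, 0.053, 1.613, -0, 1.476, -0.119], TCP at [0.24, 0.577, 0.231] pointing down, gripper open.
Joint ranges: [-3.01, 3.01], [-1.01, 2.22], [0.06, 2.58], [-1.02, 4.17], [0.09, 2.62], [-3.14, 3.14]. Speed limits (rad/s): [2.57, 2.57, 3.14, 3.14, 3.14, 3.14].

INTERFACE

Orientations are given as a unit quaternion [w, x, y, z].
In Python, from plant import monitor, eyes, manip gives the robot as it stands.
- The arm moves only by the tool step_arm, never from a script. Its argument "motion" is a list of rows, each a list of 7 numbers: the shift along the world's x, y, z scaled (see below), then the turn, a rotation vector about the world's x, y, z scaled (see below), then the closure in counts, from 0 (fully open) to 255 (shut). In form: [[x, y, z, ax, ay, az, grip], ...]. A call has 1 to 10 rows; each row is the pose to reach, as a shift and turn from the pose commanded when the call began; what a row does not reach only later rows make up. The controller multiplies each number of a shift by 0.5 m and each number of a turn by 1.5 rad. A row lasts 1/10 s, in which the tool goes at most 50 mm and 8.59 degrees, less where a joint would pass 70% of its speed; a pose out of reach is approached as far as the arm can. A call with a number of a shift or a turn outside -1 to 1 is refused whole. A call with a gripper value outside its range is refused whole. The fingers move at their own pace and stop on an object; the grip force is fixed at half the most. Time passes only in rows, so rows that repeat a pose let the fingers close. It gives the time, the measured TCP pose, the force and the opening at its end, in the units of the state.
- monitor.state(): the state, without advancing time (a new reading comes with each control period).
- eyes.grab_frame(name): name is "scene" or "top" or "wrist"; returns a dict with "pixels" (384x512x3 uint8, red, green, blue), "mtx" (3x3 intrinsics, pixels), "dist" ([k1, k2, p1, p2, k3] as OpenCV has them; the pictures are not rectified), "rvec" (rotation vector, rad) and "tvec" (3), from world to camera coordinates, as OpenCV has them; the wrist camera has in their place "hand_eye" (4x4, takes a point from camera to tool coordinates, whose origin is the TCP and whose axes are the flange's). Camera axes: x right, y down, z forward; pixel columns grow to the right and rows downward; lengths in m; the calibration is good to about 2 mm. A picture is of the moment at which its call begins: read the wrist's pose just before it. There is no depth.
- manip.job_done(): hands the job in, once; it reports no verdict.
Trained networks look in the newest picture that a camera, given by its name, has taken for a name from the list of things; names that differ only in an ending like _2 or _b are one class to them, and where a whole thing is asked for, a point or a joint stands for the part that bears it (a point fixed in the world has none). Each returns a list of dicts, best first, with "p" (0 to 1); they miss things now and then, are a little off and sometimes report something else, mostly with a low value. They report only what shows in the picture. A call takes as long as a camera call. They do not tell look-alikes from the thing itself.
- eyes.look_for(name, camera): "box" ([centre column, centre row, width, height] in pixels, round what is visible of it).
- eyes.pinpoint(name, camera): "uv" ([column, row] in pixels: a listed point, or the origin of a listed thing).
The state is a dict: "time": time; "joint_pos": joint angles; "joint_vel": joint speeds; "joint_efforts": joint torques, N m; "tool_pos": TCP position; "tool_rot": TCP orientation; "contact_force": force on the tool from outside, world axes, zero at the start; "ft_torque": the same for the moment, N m; "gripper_width": opening from 0.0 (shut) to 1.0 (fully open).
Only numpy, scipy, OpenCV 4.12 (cv2) and the standard library are available. Lean on these libraries where they do the work, as an engineer would, in place of code of your own. Each camera call takes 0.05 s, during which the arm holds its last target.

TASK

Lay the spare bulb from the stand in the empty place of the lidded compartment, bedded like its neighbours with its brass cap towards the open front, without dropping it. Then slide the brass levelling bar all the way across over the bulbs, to prove by touch that nothing stands proud of the rim, and after that shut the lid fully. Leave the other bulbs in their places and the things on the desk where they are.

Things in the scene. Friction and masses are not known exactly. Their poses are not given: they have to be found in the camera images.
- box: Mahogany compartment fixed to the desk, 252 mm (x) by 148 mm (y), floor top 8 mm up. Origin at its centre at desk level; z up. Back wall (inner face y=+64) and end walls (inner faces x=-116, +116), 10 mm thick, are 73 mm high: the rim. Front (-y) is open: a 12 mm sill at y=-66 to -74; end walls drop to 35 mm high for y below -40. Three bulb places side by side, one empty (see place_mid).
- place_mid (a point): Point on the floor (8 mm up) of the middle place, at the compartment's x=0, y=+26 mm; the other places are 62 mm either way in x. Bulbs lie along y. In each place the glass lies between ribs 7 mm high (y=+6 to +60; bed at least 36 mm wide) and the cap rests on a peg 14 mm wide in x, y=-30 to -52, top 24 mm above the desk, so a bedded bulb is level. Any one place may be the empty one.
- pad: Thin grey felt pad (34 x 50 x 1 mm, nothing to bump into) on the floor of the empty place, axes parallel to the compartment's. Its origin, 8 mm above the desk, is straight below where the spare bulb's origin belongs: bedded, the bulb's origin is 29 mm above it, with the bulb's y axis along the pad's y axis.
- spare: Spare frosted bulb (about 70 g), lying level on the stand at the start. Pear-shaped, 108 mm long, widest 58 mm. Origin on its axis at the widest part; own y runs along the bulb to the glass nose (29 mm from the origin), brass cap at -y: a cylinder 26 mm in diameter, 51 to 79 mm behind the origin; the glass neck tapers between. Round, so roll about y means nothing.
- spare_cap (a point): Point on the axis in the middle of the spare bulb's brass cap, 65 mm behind its origin; a good place to grip across the cap (26 mm), where there is room for fingers on both sides in the stand and in the compartment.
- bulb_a: Frosted bulb of the same kind, already lying in its place in the compartment, same axes as the spare bulb.
- bulb_a_cap (a point): Middle of that bulb's brass cap, 65 mm behind its origin.
- bulb_b: The other frosted bulb already lying in its place, same kind and axes.
- bulb_b_cap (a point): Middle of that bulb's brass cap, 65 mm behind its origin.
- stand: Mahogany stand fixed to the desk, 84 mm (x) by 135 mm (y), origin at desk level; floor 8 mm, with the same ribs (15 mm above the desk) and the same cap peg (top 24 mm above the desk) as a place in the compartment. The bulb lies along its y with the cap towards -y.
- bar (a joint): Travel of the brass levelling bar along the compartment's x in m: 0 is parked over the -x end wall (bar centre at x = -112 mm in the compartment's frame), 0.224 is fully across, at the +x end. It slides with about 1.5 N of friction and stays where left. A bulb lying properly clears it by 8 mm; one that stands proud stops it.
- bar_end (a point): Front (-y) free end of the levelling bar, at mid height and mid width. The bar is 12 mm wide in x, 20 mm high (74 to 94 mm above the desk), and runs from this end, at y = -32 mm in the compartment's frame, back to the +y wall. It can be pushed on its side with shut fingers.
- lid (a joint): Angle of the mahogany lid (rad), hinged along the back (+y) wall: 0 shut; a stay stops it at 0.96, so it slants over the compartment and blocks a gripper coming straight down on the caps: come in from the open -y side, leaning 25 to 45 degrees. A stiff hinge (0.42 N m friction) holds it where left; press its outer face near the free edge to shut it.
- lid_hinge (a point): Middle of the hinge line, fixed on the compartment at y = +74 mm, 74.5 mm above the desk; the hinge line runs along the compartment's x.
- lid_edge (a point): Middle of the lid's free edge, on its outer (top) face. Shut, it lies 152 mm towards -y of the hinge line and 33 mm above it. The lid is 260 mm wide along x, a shell 33 mm deep with 25 mm skirts at the front and the two ends.
- cue_lamp: Bystander: cue lamp with red glass dome, 68 mm diameter, 78 mm high; origin under its centre.
- stopwatch: Bystander: silver stopwatch lying flat, 58 mm diameter, 17 mm high; origin under its centre.
- lamp_holder: Bystander: white porcelain lamp holder, 60 mm diameter, 42 mm high; origin under its centre.
- pliers: Bystander: steel pliers lying flat, about 155 mm long, 12 mm high; origin under the pivot.
Mind the look-alikes: they are no part of the job. What is shaped like the spare but blue or pink is not meant.

How it is judged:
By the outcome, as a careful person would: the job done as asked, in the order asked, and still so for the second after the job is handed in, with the robot touching nothing.
It also fails if it takes over 67 s, if anything falls off the work surface, if the arm or the gripper's body presses on something with over 40 N, if the wrist force passes 120 N, or if a joint passes its speed limit or range.

## Working session

There is one attempt and no reset: what is moved stays moved. The work goes in short steps, Python scripts to look and compute and a tool call to move; the robot and the scene stay as the last step left them, time stands still between calls to the robot, and variables do not carry over. Pictures are saved under pics/ and viewed, and the job is handed in when it is done.

Besides the shell and the picture viewer there is one more tool, called after ">>>" by a JSON object that holds its "name" and its "arguments", one argument or row to a line. step_arm: Moves the arm, as the interface text tells. Its arguments: {"type":"object","properties":{"motion":{"type":"array","items":{"type":"array","items":{"type":"number"}}}},"required":["motion"]}

```bash
ls; mkdir -p pics
python3 - <<'E'
from plant import monitor, eyes, manip
import cv2
print(monitor.state())
for c in ["scene","top"]:
    f=eyes.grab_frame(c); cv2.imwrite(f"pics/{c}0.png",f["pixels"][:,:,::-1]); print(c,f["mtx"],f["dist"],f["rvec"],f["tvec"])
    for n in ["box","place_mid","pad","spare","spare_cap","bulb_a","bulb_a_cap","stand","bar_end","lid_hinge","lid_edge","cue_lamp","stopwatch","lamp_holder","pliers"]:
        print(n,[( [round(v) for v in d["uv"]],round(d["p"],2)) for d in eyes.pinpoint(n,c)][:6])
E
```

```text
pics
{'time': 0.0, 'joint_pos': array([ 1.05702525e+00,  5.33508072e-02,  1.61432452e+00,  4.65681216e-06,
        1.47601510e+00, -1.19009537e-01]), 'joint_vel': array([-0.00052766,  0.00074673, -0.00081401, -0.00024026,  0.00028463,
        0.00013463]), 'joint_efforts': array([ 3.39170847e-04, -3.93660235e+01, -3.70183825e+01, -1.05793240e-04,
        6.68768131e-03, -2.85166003e-06]), 'tool_pos': array([0.24005459, 0.57636705, 0.23004855]), 'tool_rot': array([-3.28552009e-04,  1.96101741e-01,  9.80582994e-01, -9.96106061e-04]), 'contact_force': array([-0.26990029,  0.81904185,  0.75368563]), 'ft_torque': array([-0.01207406,  0.01054088, -0.0152211 ]), 'gripper_width': 0.9962612761547144}
scene [[399.17842075   0.         259.89775965]
 [  0.         399.17842075 188.38098845]
 [  0.           0.           1.        ]] [-0.10995955  0.          0.          0.          0.        ] [ 2.09896487  1.3329848  -0.49594523] [-0.15588691 -0.34831122  1.43519304]
box [([326, 194], 0.6)]
place_mid [([333, 189], 0.69)]
pad [([335, 189], 0.62), ([254, 288], 0.44), ([214, 214], 0.42)]
spare [(
[... 769 characters left out ...]
621] [-0.07711832  0.53804012  1.21727783]
box [([198, 174], 0.8)]
place_mid [([187, 172], 0.82)]
pad []
spare [([279, 185], 0.91), ([339, 269], 0.86), ([326, 143], 0.81), ([294, 231], 0.77)]
spare_cap [([346, 148], 0.98), ([292, 184], 0.94), ([328, 246], 0.92), ([282, 252], 0.66), ([185, 164], 0.21)]
bulb_a [([187, 193], 0.72), ([184, 153], 0.51)]
bulb_a_cap [([209, 191], 0.71), ([295, 185], 0.36)]
stand [([281, 187], 0.96)]
bar_end [([202, 204], 0.4)]
lid_hinge [([165, 172], 0.82), ([184, 165], 0.71), ([207, 150], 0.52)]
lid_edge [([185, 163], 0.87)]
cue_lamp [([290, 112], 0.77)]
stopwatch [([239, 222], 0.82), ([263, 110], 0.66)]
lamp_holder [([262, 108], 0.58)]
pliers [([367, 218], 0.63)]
```

Run:
```python
import cv2
for n,(x0,y0,x1,y1) in {"scene":(110,90,420,320),"top":(130,70,410,280)}.items():
    a=cv2.imread(f"pics/{n}0.png")[y0:y1,x0:x1]; print(a.shape)
    cv2.imwrite(f"pics/{n}0c.png",cv2.resize(a,None,fx=2.55,fy=2.55,interpolation=cv2.INTER_CUBIC))
```

```text
(230, 310, 3)
(210, 280, 3)
```

View pics/scene0c.png

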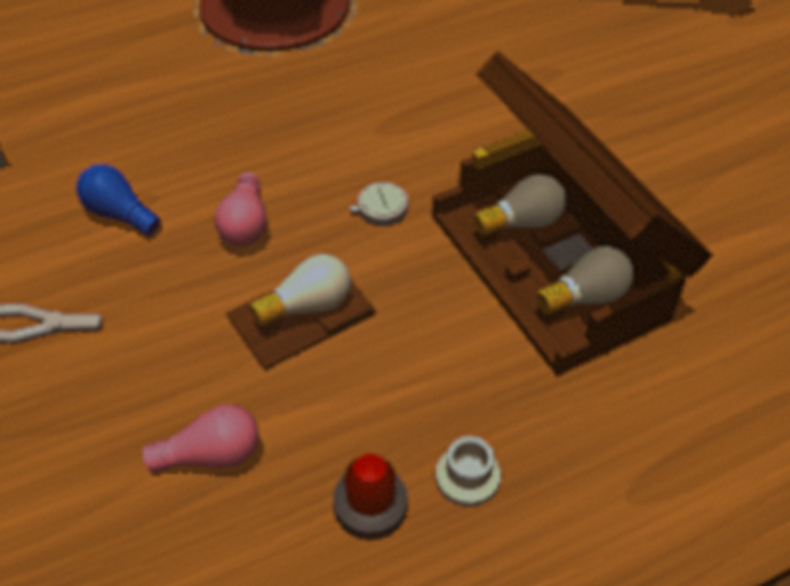

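View pics/top0c.png

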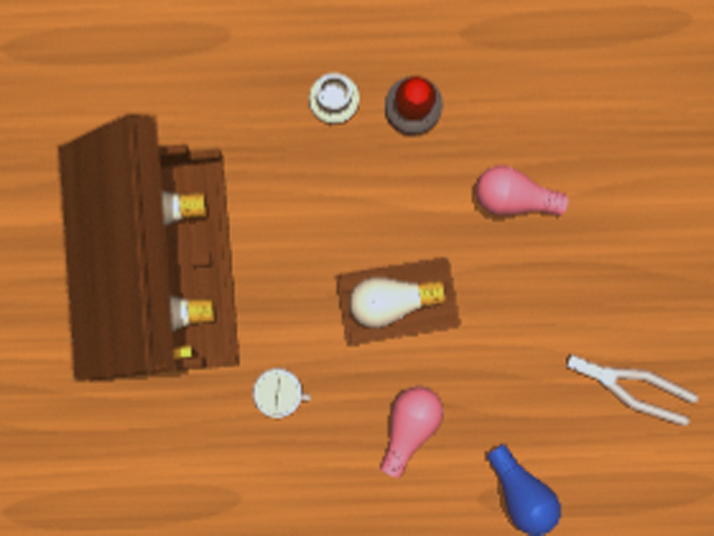

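The empty place is the middle one: the pad shows at scene crop (572,250). There are four bulb-like candidates in the top view:
- The frosted white bulb on the mahogany stand at (279,185).
- Pink bulbs at (326,143) and (294,231).
- A blue bulb at (339,269).

Only the white one on the stand fits the description, and the crops confirm it. Next I work out the poses.

```bash
cat > h.py <<'E'
from plant import monitor, eyes, manip
import cv2, numpy as np
from scipy.optimize import least_squares
from scipy.spatial.transform import Rotation as R
def grab(c): return eyes.grab_frame(c)
def proj(f,P): return cv2.projectPoints(np.atleast_2d(np.asarray(P,float)),f["rvec"],f["tvec"],f["mtx"],f["dist"])[0][:,0]
def ray(f,uv):
    n=cv2.undistortPoints(np.array([[uv]],float),f["mtx"],f["dist"])[0,0]
    Rm=cv2.Rodrigues(f["rvec"])[0]; o=-Rm.T@f["tvec"].reshape(3); d=Rm.T@np.array([*n,1]); return o,d
def onz(f,uv,z):
    o,d=ray(f,uv); return o+d*(z-o[2])/d[2]
def rz(a): return np.array([[np.cos(a),-np.sin(a),0],[np.sin(a),np.cos(a),0],[0,0,1]])
def T(p,L): # p=x,y,yaw
    return (rz(p[2])@np.atleast_2d(L).T).T+[p[0],p[1],0]
def fit(fs,obs,p0):
    # obs: list of (cam, local, uv)
    def r(p): return np.concatenate([proj(fs[c],T(p,L))[0]-uv for c,L,uv in obs])
    s=least_squares(r,p0,loss="soft_l1",f_scale=2); return s.x, r(s.x).reshape(-1,2)
E
python3 - <<'E'
from h import *
fs={c:grab(c) for c in ["scene","top"]}
S,t="scene","top"
def rnd(a): return np.round(a,4).tolist()
# spare
for c,uv,z in [(S,(238,202),.037),(t,(279,185),.037),(S,(216,212),.037),(t,(292,184),.037),(S,(333,189),.008),(t,(187,172),.008)]: print(c,uv,rnd(onz(fs[c],uv,z)))
def cr(c,x,y): 
    o={S:(110,90),t:(130,70)}[c]; return np.array([x/2.55+o[0],y/2.55+o[1]])-.3
# stand: spare origin, cap; stand center offset unknown -> fit spare line
obs=[(S,(0,0,.037),(238,202)),(t,(0,0,.037),(279,185)),(S,(0,-.065,.037),(216,212)),(t,(0,-.065,.037),(297,184.5))]
p0=[*onz(fs[t],(279,185),.037)[:2],0]
a=onz(fs[t],(279,185),.037)-onz(fs[t],(295,184),.037); p0[2]=np.arctan2(-a[0],a[1])
p,r=fit(fs,obs,p0); print("spare",rnd(p),np.degrees(p[2])); print(r.round(1))
# box
o2=onz(fs[t],(187,172),.008)
obs=[(S,(0,.026,.008),(334,189)),
 (t,(.126,-.074,.012),cr(t,221,150)),(t,(-.126,-.074,.012),cr(t,239,367)),
 (t,(.062,-.039,.037),cr(t,195,206)),(t,(-.062,-.039,.037),cr(t,203,311)),
 (S,(.126,-.074,.008),cr(S,558,371)),(S,(-.126,-.074,.035),cr(S,433,212)),
 (S,(.062,-.039,.037),cr(S,556,294)),(S,(-.062,-.039,.037),cr(S,491,219)),
 (S,(-.112,-.032,.084),cr(S,482,156)),(t,(-.112,-.032,.084),cr(t,191,352))]
p,r=fit(fs,obs,[o2[0],o2[1],p0[2]]); print("box",rnd(p),np.degrees(p[2])); print(r.round(1))
print("place",rnd(T(p,(0,.026,.037))),"bar_end",rnd(T(p,(-.112,-.032,.084))))
E
```

```text
scene (238, 202) [0.5327, -0.1429, 0.037]
top (279, 185) [0.5362, -0.1532, 0.037]
scene (216, 212) [0.5394, -0.2075, 0.037]
top (292, 184) [0.538, -0.1913, 0.037]
scene (333, 189) [0.5803, 0.1262, 0.008]
top (187, 172) [0.5859, 0.1212, 0.008]
spare [0.5347, -0.1438, 0.0483] 2.7689548939588784
[[-0.   0.6]
 [-3.2  0.6]
 [-0.7 -0.3]
 [ 1.  -0.6]]
box [0.5824, 0.0978, 0.0544] 3.1174696903863364
[[-1.6  0.4]
 [-0.4  0.9]
 [-1.1 -0.9]
 [-1.3 -0.5]
 [-1.4  0. ]
 [ 0.3  0.9]
 [ 0.1 -6.5]
 [-0.4  1.7]
 [-0.3  0.5]
 [-2.8  1.2]
 [-0.2  0.8]]
place [[0.5809, 0.1238, 0.037]] bar_end [[0.4723, 0.0598, 0.084]]
```

```bash
cat >> h.py <<'E'
def tgtR(yaw,a):
    xb=rz(yaw)[:,0]; yb=rz(yaw)[:,1]; z=np.array([0,0,1.])
    return np.stack([np.sin(a)*z+np.cos(a)*yb, xb, np.sin(a)*yb-np.cos(a)*z],1)
def curR(s): return R.from_quat(np.r_[s["tool_rot"][1:],s["tool_rot"][0]])
def cmd(pos,Rm=None):
    s=monitor.state(); d=(np.asarray(pos)-s["tool_pos"])/.5
    rv=(R.from_matrix(Rm)*curR(s).inv()).as_rotvec()/1.5 if Rm is not None else np.zeros(3)
    print("cmd",d.round(4),rv.round(4)," from",s["tool_pos"].round(4),"q",s["joint_pos"].round(2),"t",round(s["time"],2))
E
python3 - <<'E'
from h import *
fs={c:grab(c) for c in ["scene","top"]}
S,t="scene","top"
def cr(c,x,y): 
    o={S:(110,90),t:(130,70)}[c]; return np.array([x/2.55+o[0],y/2.55+o[1]])-.3
w,l=.042,.0675
obs=[(t,(-w,l,.008),cr(t,347,346)),(t,(w,l,.008),cr(t,337,275)),(t,(w,-l,.008),cr(t,447,257)),(t,(-w,-l,.008),cr(t,460,325)),
 (S,(w,l,.008),cr(S,374,311)),(S,(w,-l,.008),cr(S,267,362)),(S,(-w,-l,.008),cr(S,229,318))]
p,r=fit(fs,obs,[.535,-.17,.1]); print(p,np.degrees(p[2]),r.round(1))
obs=[(t,(0,0,.037),cr(t,375,302)),(t,(0,-.065,.037),cr(t,432,293)),(S,(0,0,.037),(238,202)),(S,(0,-.065,.037),(216,212))]
q,r=fit(fs,obs,p); print(q,np.degrees(q[2]),r.round(1)); print("cap",T(p,(0,-.04,.037)),T(q,(0,-.065,.037)))
cap=T(q,(0,-.065,.037))[0]; Rm=tgtR(.13,np.radians(35))
cmd(cap+Rm[:,2]*(.019-.12),Rm)
E
```

```text
[ 0.53042748 -0.17291815  0.15050797] 8.623471699550082 [[-0.1 -0. ]
 [-1.2  0.3]
 [-0.1 -0.7]
 [ 0.1  0.1]
 [ 1.1 -0.4]
 [-0.9  2.7]
 [-1.5 -1.8]]
[ 0.52984215 -0.14457345  0.11605422] 6.64941703659836 [[-0.6 -0.9]
 [-1.  -0.6]
 [-1.  -0.6]
 [-0.9 -0.3]]
cap [[ 0.5364251  -0.21246595  0.037     ]] [[ 0.53736875 -0.20913621  0.037     ]]
cmd [ 0.609  -1.687  -0.2232] [ 0.3383  0.2588 -0.6747]  from [0.2404 0.5769 0.2313] q [ 1.06  0.05  1.61  0.    1.48 -0.12] t 1.8
```

>>> {"name": "step_arm", "arguments": {
  "motion": [
    [0.0,-0.06,0.12,0.03,0.02,-0.06,80],
    [0.02,-0.16,0.24,0.07,0.05,-0.13,80],
    [0.1,-0.26,0.26,0.1,0.08,-0.2,80],
    [0.16,-0.36,0.26,0.13,0.1,-0.27,80],
    [0.22,-0.46,0.26,0.17,0.13,-0.34,80],
    [0.28,-0.55,0.26,0.2,0.15,-0.4,80],
    [0.34,-0.64,0.26,0.24,0.18,-0.47,80],
    [0.4,-0.73,0.26,0.27,0.21,-0.54,80],
    [0.46,-0.82,0.26,0.3,0.23,-0.6,80],
    [0.52,-0.91,0.26,0.338,0.259,-0.675,80]
  ]
}}

```text
time: 2.8
tool_pos: [0.4552, 0.1896, 0.3617]
tool_rot: [-0.226, 0.631, 0.715, 0.2]
contact_force: [1.3, 0.3, -0.2]
gripper_width: 0.687
```

Run:
```python
from h import *
cap=np.array([.537,-.2105,.037]); Rm=tgtR(.14,np.radians(35))
cmd(cap+Rm[:,2]*(.019-.12),Rm)
```

```text
cmd [ 0.1798 -0.9148 -0.4839] [-0.0013  0.0003  0.01  ]  from [0.4552 0.1896 0.3617] q [-0.09 -0.35  1.84  0.61  1.76 -0.14] t 2.8
```

>>> {"name": "step_arm", "arguments": {
  "motion": [
    [0.02,-0.1,0.0,0,0,0.01,80],
    [0.04,-0.2,0.0,0,0,0.01,80],
    [0.06,-0.3,0.0,0,0,0.01,80],
    [0.08,-0.4,-0.02,0,0,0.01,80],
    [0.1,-0.5,-0.05,0,0,0.01,80],
    [0.12,-0.6,-0.1,0,0,0.01,80],
    [0.14,-0.69,-0.15,0,0,0.01,80],
    [0.16,-0.77,-0.2,0,0,0.01,80],
    [0.17,-0.85,-0.25,0,0,0.01,80],
    [0.18,-0.915,-0.3,0,0,0.01,80]
  ]
}}

```text
time: 3.8
tool_pos: [0.5442, -0.265, 0.2124]
tool_rot: [-0.227, 0.624, 0.721, 0.196]
contact_force: [1.1, -0.2, 0.6]
gripper_width: 0.685
```

Run:
```python
from h import *
s=monitor.state(); f=eyes.grab_frame("wrist"); print(f.keys(),f["hand_eye"],f["mtx"],f["dist"])
cv2.imwrite("pics/w1.png",f["pixels"][:,:,::-1])
for n in ["spare","spare_cap","stand","pad"]: print(n,[( np.round(d["uv"],1),round(d["p"],2)) for d in eyes.pinpoint(n,"wrist")])
cap=np.array([.537,-.2105,.037]); Rm=tgtR(.14,np.radians(35))
cmd(cap+Rm[:,2]*(.019-.12),Rm)
```

```text
dict_keys(['pixels', 'mtx', 'dist', 'hand_eye']) [[-2.62406460e-04 -9.48746278e-01 -3.16038653e-01  8.05350709e-02]
 [ 9.99999787e-01 -5.98887170e-05 -6.50512854e-04 -4.13552930e-04]
 [ 5.98244500e-04 -3.16038756e-01  9.48746092e-01 -1.41553634e-01]
 [ 0.00000000e+00  0.00000000e+00  0.00000000e+00  1.00000000e+00]] [[288.97202891   0.         259.16127984]
 [  0.         288.97202891 189.80960583]
 [  0.           0.           1.        ]] [-0.05146176  0.          0.          0.          0.        ]
spare [(array([259.5, 164.4]), 0.84), (array([154.8, 187.5]), 0.71), (array([ 39.1, 274.8]), 0.57), (array([316.5,  22.9]), 0.42)]
spare_cap [(array([ 97.3, 255.8]), 0.75), (array([278.7,   5.6]), 0.74), (array([120.1, 163. ]), 0.66), (array([256.7, 212.7]), 0.64)]
stand [(array([257.9, 190.3]), 0.66), (array([148.9, 378.7]), 0.61), (array([202.9,  93.5]), 0.27)]
pad [(array([312.7,  23.3]), 0.79)]
cmd [ 0.0023 -0.0103 -0.1874] [-0.0002 -0.0002 -0.0031]  from [ 0.5439 -0.2627  0.2134] q [-0.74  0.29  1.47  0.39  1.86 -0.87] t 4.05
```

View pics/w1.png

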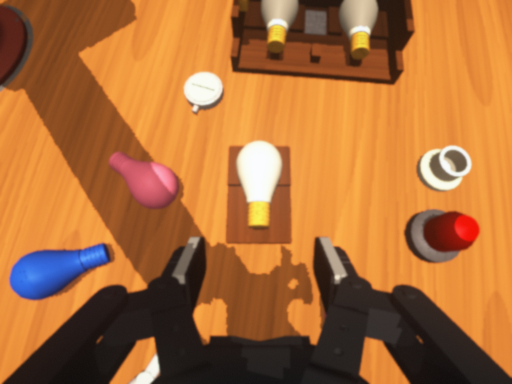

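Wrist view: the white spare lies on the stand, glass around (260,165) and cap at (259,214). The empty middle place with its grey pad is at about (315,22). I fit both from this view.

```bash
cat >> h.py <<'E'
def wrist(s,f):
    M=np.eye(4); M[:3,:3]=curR(s).as_matrix(); M[:3,3]=s["tool_pos"]; C=np.linalg.inv(M@f["hand_eye"])
    f=dict(f); f["rvec"]=cv2.Rodrigues(C[:3,:3])[0]; f["tvec"]=C[:3,3]; return f
E
python3 - <<'E'
from h import *
s=monitor.state(); f=wrist(s,eyes.grab_frame("wrist")); np.savez("w1.npz",**f)
a=f["pixels"][:,:,::-1]
cv2.imwrite("pics/w1a.png",cv2.resize(a[130:255,200:320],None,fx=4.5,fy=4.5,interpolation=cv2.INTER_CUBIC))
cv2.imwrite("pics/w1b.png",cv2.resize(a[0:90,220:420],None,fx=4,fy=4,interpolation=cv2.INTER_CUBIC))
E
```

```text
(no output)
```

View pics/w1a.png

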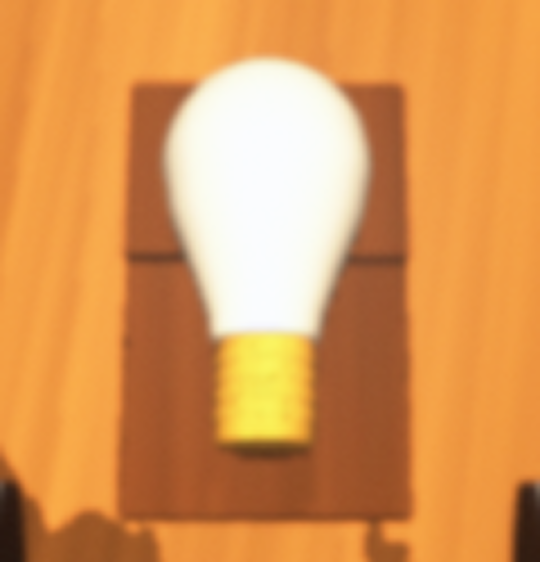

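View pics/w1b.png

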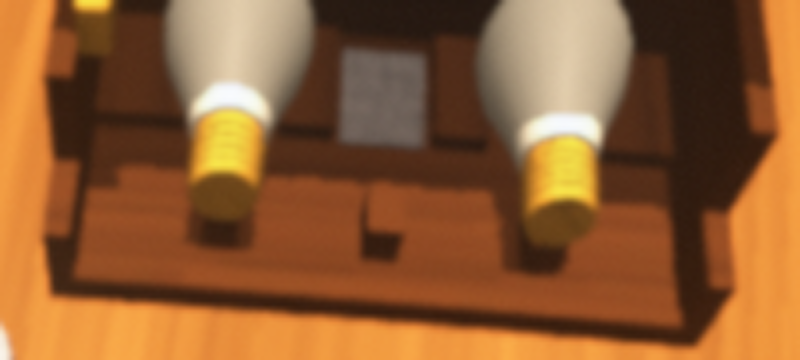

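Run:
```python
from h import *
f=dict(np.load("w1.npz")); fs={"w":f}
A=lambda x,y:np.array([200+x/4.5,130+y/4.5])-.4
B=lambda x,y:np.array([220+x/4,y/4])-.4
w,l=.042,.0675
# stand
p,r=fit(fs,[("w",(-w,l,.015),A(131,84)),("w",(w,l,.015),A(404,84)),("w",(w,-l,.008),A(411,520)),("w",(-w,-l,.008),A(120,518))],[.53,-.17,.14]); print("stand",p,r.round(1).tolist())
obs=[("w",(-.013,-.051,.037),A(217,337)),("w",(.013,-.051,.037),A(314,337)),("w",(-.013,-.079,.037),A(217,440)),("w",(.013,-.079,.037),A(313,440)),("w",(-.029,0,.037),A(164,165)),("w",(.029,0,.037),A(370,165))]
q,r=fit(fs,obs,[.53,-.14,.14]); print("spare",q,r.round(1).tolist())
print("cap",T(q,(0,-.065,.037)),T(p,(0,-.04,.037)))
obs=[("w",(-.017,.051,.008),B(345,50)),("w",(.017,.051,.008),B(427,55)),("w",(.017,.001,.008),B(427,148)),("w",(-.017,.001,.008),B(340,140)),
("w",(-.126,-.074,0.),B(52,294)),("w",(.126,-.074,0.),B(695,342)),
("w",(-.075,-.051-.039+.026+.0,.037),B(193,110)) if 0 else ("w",(-.007,-.052,.024),B(366,233)),("w",(.007,-.052,.024),B(402,236))]
b,r=fit(fs,obs,[.58,.098,.054]); print("box",b,r.round(1).tolist())
print("place cap",T(b,(0,-.039,.037)))
```

```text
stand [ 0.53021102 -0.17642853  0.14042259] [[-0.4, -2.5], [0.4, -2.3], [1.1, 1.5], [-1.1, 1.7]]
spare [ 0.52592684 -0.14629857  0.13950059] [[0.0, 0.2], [0.1, 0.3], [-0.4, 0.5], [0.4, 0.6], [-0.3, -1.1], [0.2, -0.9]]
cap [[ 0.534965   -0.21066714  0.037     ]] [[ 0.53580948 -0.21603481  0.037     ]]
box [0.58166808 0.09657013 0.05794947] [[-0.3, 0.6], [-0.4, 0.9], [-0.7, 1.0], [-0.0, 1.3], [-0.4, -0.5], [0.5, 0.4], [0.5, -2.2], [0.8, -2.2]]
place cap [[0.58392685 0.0576356  0.037     ]]
```

Run:
```python
from h import *
cap=np.array([.535,-.2107,.037]); Rm=tgtR(.14,np.radians(35))
for d in (.06,0): cmd(cap+Rm[:,2]*(.019-d),Rm)
```

```text
cmd [-0.0119  0.0568 -0.2879] [ 0.0008  0.0007 -0.0037]  from [ 0.5442 -0.2624  0.2145] q [-0.74  0.28  1.47  0.39  1.86 -0.87] t 4.1
cmd [-0.0215  0.125  -0.3862] [ 0.0008  0.0007 -0.0037]  from [ 0.5442 -0.2624  0.2145] q [-0.74  0.28  1.47  0.39  1.86 -0.87] t 4.1
```

>>> {"name": "step_arm", "arguments": {
  "motion": [
    [-0.006,0.03,-0.1,0,0,-0.003,80],
    [-0.01,0.05,-0.19,0,0,-0.003,80],
    [-0.012,0.057,-0.27,0,0,-0.003,80],
    [-0.014,0.074,-0.31,0,0,-0.003,80],
    [-0.017,0.095,-0.343,0,0,-0.003,80],
    [-0.019,0.112,-0.365,0,0,-0.003,80],
    [-0.022,0.125,-0.386,0,0,-0.003,80],
    [-0.022,0.125,-0.386,0,0,-0.003,80],
    [-0.022,0.125,-0.386,0,0,-0.003,80]
  ]
}}

```text
time: 5.0
tool_pos: [0.5334, -0.2005, 0.0211]
tool_rot: [-0.226, 0.625, 0.72, 0.197]
contact_force: [0.8, -0.4, 0.1]
gripper_width: 0.69
```

Run:
```python
from h import *
s=monitor.state(); f=wrist(s,eyes.grab_frame("wrist"))
cap=np.array([.535,-.2107,.037]); Rm=tgtR(.14,np.radians(35))
cmd(cap+Rm[:,2]*.019,Rm); 
M=curR(s).as_matrix(); print(proj(f,[cap,s["tool_pos"]-M[:,2]*.019]))
cv2.imwrite("pics/w2.png",f["pixels"][:,:,::-1])
```

```text
cmd [-0.0002  0.0021  0.0003] [ 0.0011  0.0008 -0.0002]  from [ 0.5336 -0.201   0.0213] q [-0.69  0.41  1.67  0.4   1.54 -0.94] t 5.05
[[260.57172384 265.12195277]
 [260.19437721 266.34604389]]
```

View pics/w2.png

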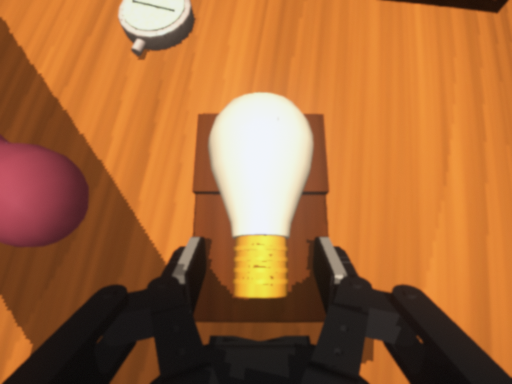

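The fingers straddle the brass cap (centre about (261,267)) evenly, so I close the gripper.

>>> {"name": "step_arm", "arguments": {
  "motion": [
    [0,0.002,0,0,0,0,255],
    [0,0.002,0,0,0,0,255],
    [0,0.002,0,0,0,0,255],
    [0,0.002,0,0,0,0,255],
    [0,0.002,0,0,0,0,255],
    [0,0.002,0,0,0,0,255],
    [0,0.002,0.02,0,0,0,255],
    [0,0.002,0.06,0,0,0,255],
    [0,0.002,0.1,0,0,0,255],
    [0,0.002,0.1,0,0,0,255]
  ]
}}

```text
time: 6.05
tool_pos: [0.535, -0.2008, 0.0744]
tool_rot: [-0.224, 0.625, 0.721, 0.197]
contact_force: [0.1, 0.3, -0.4]
gripper_width: 0.293
```

Run:
```python
from h import *
s=monitor.state(); f=wrist(s,eyes.grab_frame("wrist")); print(s["tool_pos"],s["tool_rot"],s["gripper_width"],s["contact_force"])
np.savez("w3.npz",**f); np.savez("s3.npz",pos=s["tool_pos"],R=curR(s).as_matrix())
cv2.imwrite("pics/w3.png",cv2.resize(f["pixels"][70:320,160:360,::-1],None,fx=2.4,fy=2.4,interpolation=cv2.INTER_CUBIC))
t=grab("top");cv2.imwrite("pics/t3.png",cv2.resize(t["pixels"][130:240,230:370,::-1],None,fx=4,fy=4,interpolation=cv2.INTER_CUBIC))
```

```text
[ 0.53498137 -0.20079945  0.07441316] [-0.22359742  0.62540554  0.72107885  0.19727493] 0.2930544741754926 [ 0.08410963  0.33128617 -0.41732635]
```

View pics/w3.png

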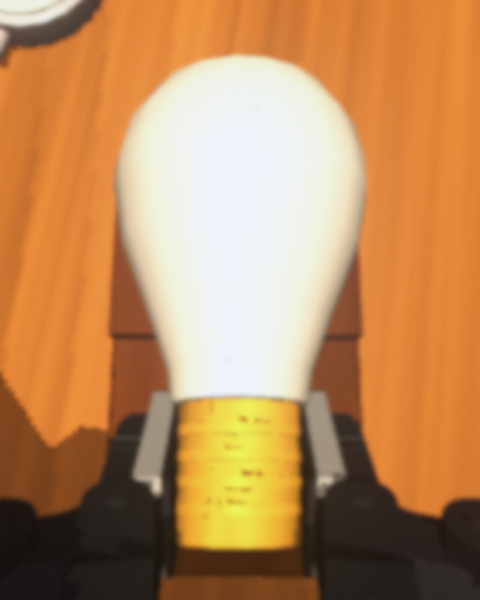

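Run:
```python
from h import *
t=grab("scene");cv2.imwrite("pics/s3.png",cv2.resize(t["pixels"][130:280,150:300,::-1],None,fx=4,fy=4,interpolation=cv2.INTER_CUBIC))
```

```text
(no output)
```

View pics/s3.png

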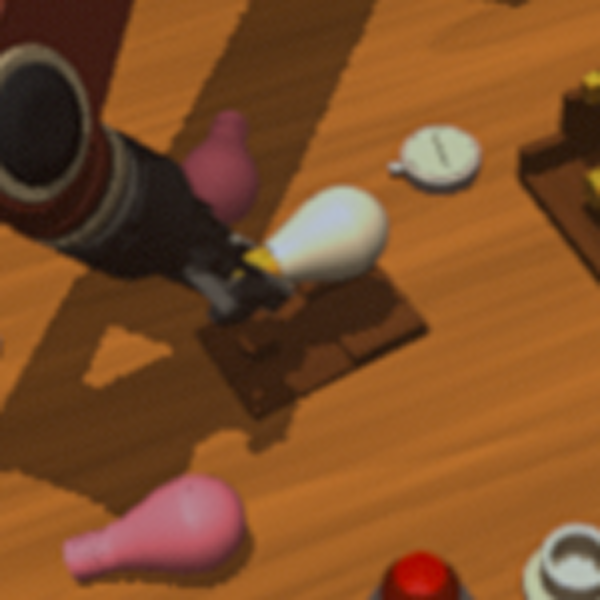

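Run:
```python
from h import *
b=[.5817,.0966,.058]; Rm=tgtR(b[2],np.radians(35))
for L in [(0,-.16,.10),(0,-.06,.085),(0,-.039,.075),(0,-.039,.038)]: cmd(T(b,L)[0]+Rm[:,2]*.019,Rm)
```

```text
cmd [0.1151 0.2942 0.0282] [ 0.0006 -0.0002 -0.0549]  from [ 0.5328 -0.1994  0.0703] q [-0.69  0.34  1.66  0.4   1.61 -0.91] t 6.2
cmd [ 0.1035  0.4939 -0.0018] [ 0.0006 -0.0002 -0.0549]  from [ 0.5328 -0.1994  0.0703] q [-0.69  0.34  1.66  0.4   1.61 -0.91] t 6.2
cmd [ 0.1011  0.5358 -0.0218] [ 0.0006 -0.0002 -0.0549]  from [ 0.5328 -0.1994  0.0703] q [-0.69  0.34  1.66  0.4   1.61 -0.91] t 6.2
cmd [ 0.1011  0.5358 -0.0958] [ 0.0006 -0.0002 -0.0549]  from [ 0.5328 -0.1994  0.0703] q [-0.69  0.34  1.66  0.4   1.61 -0.91] t 6.2
```

Move to the front of the box first, gently, then look.

>>> {"name": "step_arm", "arguments": {
  "motion": [
    [0.01,0.02,0.015,0,0,-0.005,255],
    [0.025,0.06,0.028,0,0,-0.012,255],
    [0.045,0.11,0.028,0,0,-0.02,255],
    [0.06,0.16,0.028,0,0,-0.03,255],
    [0.08,0.21,0.028,0,0,-0.04,255],
    [0.1,0.255,0.028,0,0,-0.05,255],
    [0.11,0.28,0.028,0,0,-0.055,255],
    [0.115,0.29,0.028,0,0,-0.055,255],
    [0.115,0.294,0.028,0,0,-0.055,255],
    [0.115,0.294,0.028,0,0,-0.055,255]
  ]
}}

```text
time: 7.2
tool_pos: [0.5902, -0.0527, 0.0839]
tool_rot: [-0.219, 0.655, 0.693, 0.206]
contact_force: [1.0, -0.4, -0.3]
gripper_width: 0.291
```

Run:
```python
from h import *
s=monitor.state(); f=wrist(s,eyes.grab_frame("wrist")); np.savez("w4.npz",**f); print(s["gripper_width"])
cv2.imwrite("pics/w4.png",cv2.resize(f["pixels"][:,:,::-1],None,fx=1.5,fy=1.5,interpolation=cv2.INTER_CUBIC))
b=[.5817,.0966,.058]; Rm=tgtR(b[2],np.radians(35))
for L in [(0,-.16,.10),(0,-.06,.085),(0,-.039,.075),(0,-.039,.038)]: cmd(T(b,L)[0]+Rm[:,2]*.019,Rm)
```

```text
0.29062777974252574
cmd [0.0003 0.0014 0.0009] [ 0.0003 -0.0005  0.0006]  from [ 0.5902 -0.053   0.084 ] q [-0.46  0.27  1.72  0.52  1.5  -0.65] t 7.25
cmd [-0.0113  0.2011 -0.0291] [ 0.0003 -0.0005  0.0006]  from [ 0.5902 -0.053   0.084 ] q [-0.46  0.27  1.72  0.52  1.5  -0.65] t 7.25
cmd [-0.0137  0.243  -0.0491] [ 0.0003 -0.0005  0.0006]  from [ 0.5902 -0.053   0.084 ] q [-0.46  0.27  1.72  0.52  1.5  -0.65] t 7.25
cmd [-0.0137  0.243  -0.1231] [ 0.0003 -0.0005  0.0006]  from [ 0.5902 -0.053   0.084 ] q [-0.46  0.27  1.72  0.52  1.5  -0.65] t 7.25
```

View pics/w4.png

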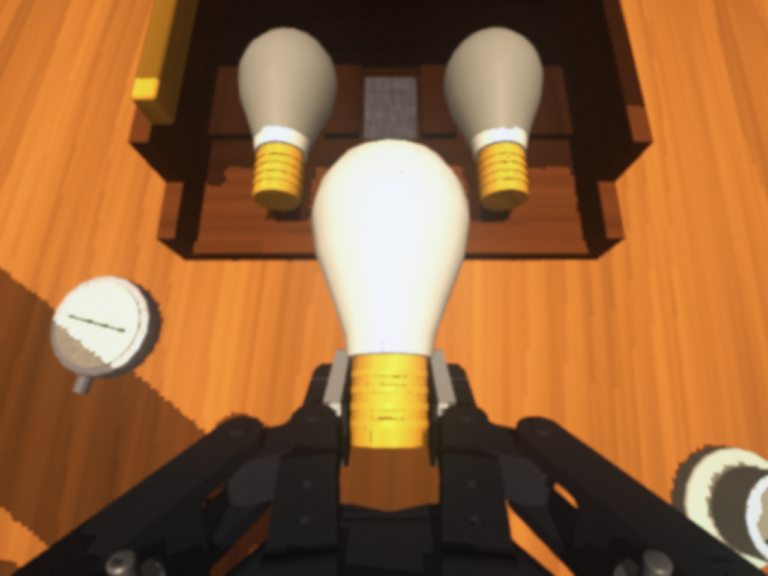

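The held bulb (col 390), the pad (col 390) and the midpoint of the neighbours' caps (390.5) line up, and the front edge is level in the picture. I refit the box from this closer view.

Run:
```python
from h import *
f=dict(np.load("w4.npz")); fs={"w":f}; B=lambda x,y:np.array([x,y])/1.5-.3
obs=[("w",(-.017,.051,.008),B(365,77)),("w",(.017,.051,.008),B(415,76)),("w",(-.126,-.074,0.),B(184,259)),("w",(.126,-.074,0.),B(600,259)),
("w",(-.126,-.04,.073),B(131,141)),("w",(.126,-.04,.073),B(651,141)),
("w",(-.062,-.053,.050),B(277,190)) if 0 else ("w",(-.062,-.025,.050),B(281,143)),("w",(.062,-.025,.050),B(502,143)),("w",(.0,.026,.008),B(390,108))]
b,r=fit(fs,obs,[.58,.098,.054]); print("box",b,r.round(1).tolist())
# held bulb in image: cap edges
s=monitor.state(); M=curR(s).as_matrix()
yb=np.array([-np.sin(.058),np.cos(.058),0]); c=s["tool_pos"]-M[:,2]*.019
print(proj(f,[c,c+yb*.014,c+yb*.094])*1.5)
Rm=tgtR(b[2],np.radians(35))
for L in [(0,-.16,.10),(0,-.039,.085),(0,-.039,.038)]: cmd(T(b,L)[0]+Rm[:,2]*.019,Rm)
```

```text
box [0.58189365 0.09563642 0.05839595] [[0.2, 2.6], [0.5, 3.2], [0.4, 0.2], [-1.8, -0.1], [-2.8, -0.6], [3.0, -1.1], [-4.7, -2.1], [3.9, -2.4], [0.4, 2.3]]
[[390.33523656 400.22261723]
 [390.27983887 357.41187939]
 [389.9921119  150.92710418]]
cmd [ 0.0008 -0.0005  0.0009] [ 0.0003 -0.0005  0.0008]  from [ 0.5902 -0.053   0.084 ] q [-0.46  0.27  1.72  0.52  1.5  -0.65] t 7.25
cmd [-0.0133  0.2411 -0.0291] [ 0.0003 -0.0005  0.0008]  from [ 0.5902 -0.053   0.084 ] q [-0.46  0.27  1.72  0.52  1.5  -0.65] t 7.25
cmd [-0.0133  0.2411 -0.1231] [ 0.0003 -0.0005  0.0008]  from [ 0.5902 -0.053   0.084 ] q [-0.46  0.27  1.72  0.52  1.5  -0.65] t 7.25
```

>>> {"name": "step_arm", "arguments": {
  "motion": [
    [-0.002,0.04,-0.005,0,0,0,255],
    [-0.005,0.08,-0.015,0,0,0,255],
    [-0.007,0.12,-0.025,0,0,0,255],
    [-0.009,0.16,-0.029,0,0,0,255],
    [-0.011,0.2,-0.029,0,0,0,255],
    [-0.013,0.225,-0.029,0,0,0,255],
    [-0.013,0.238,-0.035,0,0,0,255],
    [-0.013,0.242,-0.045,0,0,0,255],
    [-0.013,0.242,-0.055,0,0,0,255],
    [-0.013,0.242,-0.055,0,0,0,255]
  ]
}}

```text
time: 8.25
tool_pos: [0.5832, 0.0683, 0.0554]
tool_rot: [-0.219, 0.655, 0.693, 0.206]
contact_force: [-0.8, -0.3, -1.1]
gripper_width: 0.29
```

Run:
```python
from h import *
s=monitor.state(); f=wrist(s,eyes.grab_frame("wrist")); np.savez("w5.npz",**f); print(s["gripper_width"],s["contact_force"])
cv2.imwrite("pics/w5.png",cv2.resize(f["pixels"][:,:,::-1],None,fx=1.5,fy=1.5,interpolation=cv2.INTER_CUBIC))
b=[.5818,.0962,.058]; Rm=tgtR(b[2],np.radians(35))
for L in [(0,-.039,.075),(0,-.039,.038)]: cmd(T(b,L)[0]+Rm[:,2]*.019,Rm)
```

```text
0.2896439902146342 [-0.83038745 -0.29011288 -1.05469456]
cmd [-0.0002 -0.      0.0072] [ 0.     -0.0012  0.0007]  from [0.5835 0.0682 0.0558] q [-0.28  0.24  1.82  0.59  1.36 -0.54] t 8.3
cmd [-0.0002 -0.     -0.0668] [ 0.     -0.0012  0.0007]  from [0.5835 0.0682 0.0558] q [-0.28  0.24  1.82  0.59  1.36 -0.54] t 8.3
```

View pics/w5.png

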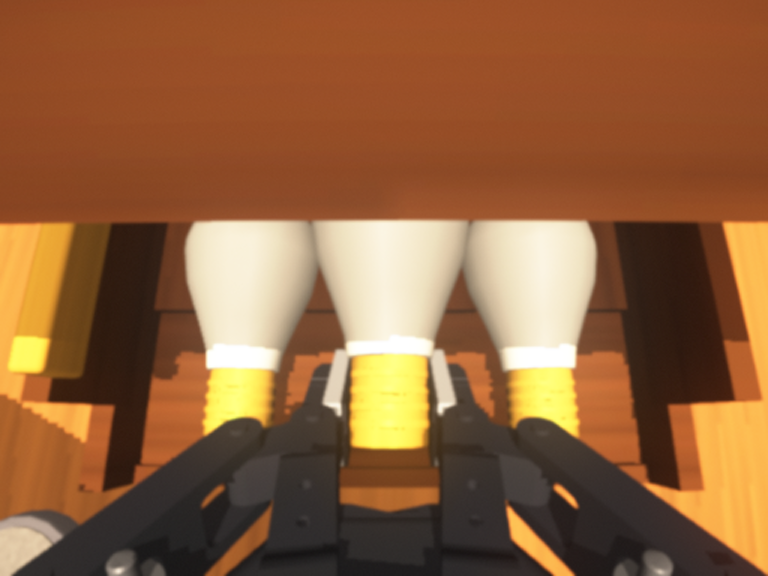

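>>> {"name": "step_arm", "arguments": {
  "motion": [
    [0,0,-0.012,0,0,0,255],
    [0,0,-0.024,0,0,0,255],
    [0,0,-0.036,0,0,0,255],
    [0,0,-0.046,0,0,0,255],
    [0,0,-0.054,0,0,0,255],
    [0,0,-0.06,0,0,0,255],
    [0,0,-0.064,0,0,0,255],
    [0,0,-0.066,0,0,0,255],
    [0,0,-0.067,0,0,0,255],
    [0,0,-0.067,0,0,0,255]
  ]
}}

```text
time: 9.3
tool_pos: [0.5839, 0.0687, 0.0232]
tool_rot: [-0.219, 0.655, 0.694, 0.206]
contact_force: [0.4, -0.2, 0.2]
gripper_width: 0.291
```

Run:
```python
from h import *
s=monitor.state(); f=wrist(s,eyes.grab_frame("wrist")); np.savez("w6.npz",**f); print(s["gripper_width"],s["contact_force"],s["ft_torque"])
cv2.imwrite("pics/w6.png",cv2.resize(f["pixels"][:,:,::-1],None,fx=1.5,fy=1.5,interpolation=cv2.INTER_CUBIC))
b=[.5818,.0962,.058]; Rm=tgtR(b[2],np.radians(35))
for L in [(0,-.039,.037)]: cmd(T(b,L)[0]+Rm[:,2]*.019,Rm)
```

```text
0.2911764757119878 [ 0.40484757 -0.15256514  0.21832955] [-0.36596394 -0.00983137  0.07233251]
cmd [-0.0009 -0.001  -0.0036] [ 0.0002 -0.0002  0.0001]  from [0.5839 0.0686 0.0232] q [-0.28  0.29  1.82  0.59  1.31 -0.57] t 9.35
```

View pics/w6.png

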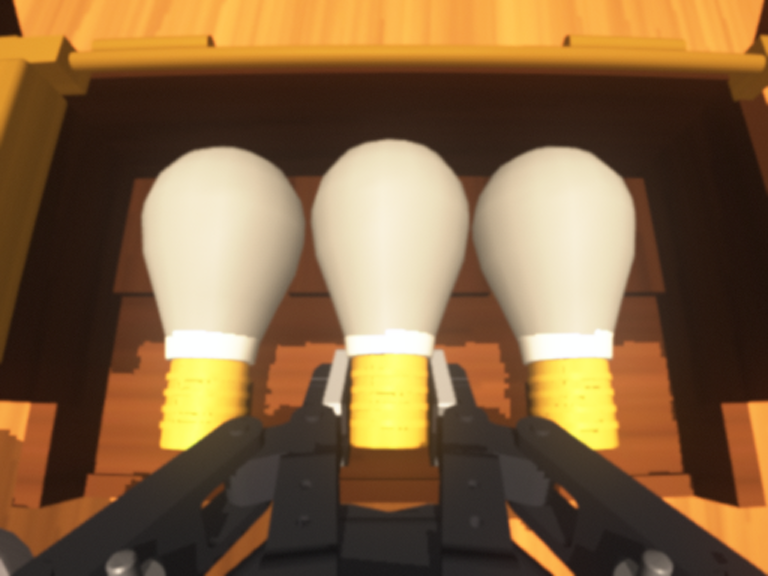

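>>> {"name": "step_arm", "arguments": {
  "motion": [
    [0,-0.001,-0.001,0,0,0,255],
    [0,-0.002,-0.002,0,0,0,255],
    [0,-0.002,-0.003,0,0,0,255],
    [0,-0.002,-0.0035,0,0,0,255],
    [0,-0.002,-0.0035,0,0,0,255]
  ]
}}

```text
time: 9.85
tool_pos: [0.5838, 0.0677, 0.0213]
tool_rot: [-0.219, 0.655, 0.694, 0.206]
contact_force: [-0.3, -0.2, -0.0]
gripper_width: 0.287
```

Run:
```python
from h import *
s=monitor.state(); print(s["contact_force"],s["ft_torque"]);cmd(s["tool_pos"])
```

```text
[-0.31634412 -0.15046348 -0.02665834] [-0.403593   -0.02386394 -0.01929467]
cmd [0. 0. 0.] [0. 0. 0.]  from [0.5838 0.0677 0.0213] q [-0.28  0.29  1.82  0.59  1.31 -0.58] t 9.85
```

>>> {"name": "step_arm", "arguments": {
  "motion": [
    [0,0,-0.001,0,0,0,255],
    [0,0,-0.002,0,0,0,255],
    [0,0,-0.002,0,0,0,255]
  ]
}}

```text
time: 10.15
tool_pos: [0.5839, 0.0677, 0.0209]
tool_rot: [-0.219, 0.655, 0.694, 0.206]
contact_force: [-0.8, -0.9, 3.8]
gripper_width: 0.29
```

Run:
```python
from h import *
s=monitor.state(); print(s["contact_force"],s["ft_torque"]);cmd(s["tool_pos"])
```

```text
[-0.83473103 -0.87708442  3.77612157] [-0.10843653  0.27989589  0.14174062]
cmd [0. 0. 0.] [0. 0. 0.]  from [0.5839 0.0677 0.0209] q [-0.28  0.29  1.82  0.6   1.31 -0.58] t 10.15
```

Contact at 3.8 N, so the bulb is seated. I release with a small opening.

>>> {"name": "step_arm", "arguments": {
  "motion": [
    [0,0,0.0005,0,0,0,160],
    [0,0,0.001,0,0,0,145],
    [0,0,0.001,0,0,0,145],
    [0,0,0.001,0,0,0,145],
    [0,0,0.001,0,0,0,145]
  ]
}}

```text
time: 10.65
tool_pos: [0.5838, 0.0677, 0.0207]
tool_rot: [-0.219, 0.655, 0.694, 0.206]
contact_force: [-0.1, -0.2, 0.3]
gripper_width: 0.43
```

Run:
```python
from h import *
s=monitor.state(); f=wrist(s,eyes.grab_frame("wrist")); print(s["gripper_width"],s["contact_force"])
cv2.imwrite("pics/w7.png",cv2.resize(f["pixels"][:,:,::-1],None,fx=1.5,fy=1.5,interpolation=cv2.INTER_CUBIC))
```

```text
0.4303336209162675 [-0.12939689 -0.21886976  0.32140836]
```

View pics/w7.png

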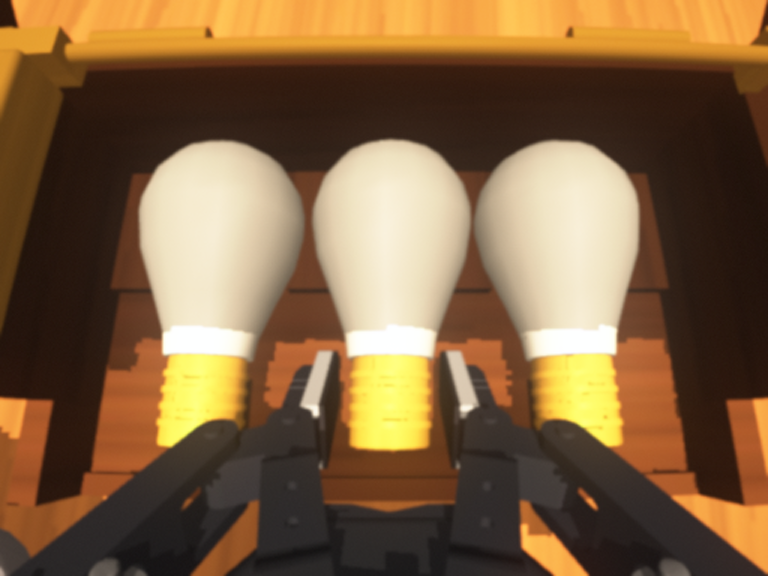

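The bulb is bedded level with its neighbours. I back out along the tool axis.

>>> {"name": "step_arm", "arguments": {
  "motion": [
    [0.001,-0.012,0.018,0,0,0,145],
    [0.002,-0.036,0.052,0,0,0,145],
    [0.004,-0.07,0.1,0,0,0,145],
    [0.006,-0.105,0.15,0,0,0,145],
    [0.009,-0.16,0.22,0.02,0,0,255],
    [0.0,-0.18,0.24,0.05,0,0,255],
    [-0.06,-0.18,0.24,0.08,0,0,255],
    [-0.12,-0.18,0.24,0.116,0.007,0,255],
    [-0.18,-0.18,0.24,0.116,0.007,0,255],
    [-0.24,-0.18,0.24,0.116,0.007,0,255]
  ]
}}

```text
time: 11.7
tool_pos: [0.4627, -0.023, 0.1411]
tool_rot: [-0.278, 0.635, 0.672, 0.262]
contact_force: [-0.4, -0.0, 0.3]
gripper_width: -0.004
```

Run:
```python
from h import *
s=monitor.state(); f=wrist(s,eyes.grab_frame("wrist")); print(s["gripper_width"],s["contact_force"])
cv2.imwrite("pics/w8.png",f["pixels"][:,:,::-1])
t=grab("scene");cv2.imwrite("pics/s8.png",cv2.resize(t["pixels"][90:300,200:420,::-1],None,fx=2.8,fy=2.8,interpolation=cv2.INTER_CUBIC))
b=[.5818,.0962,.058]; Rm=tgtR(b[2],np.radians(45))
for L in [(-.16,-.02,.13),(-.16,-.02,.087),(-.135,-.02,.087),(.09,-.02,.087)]: cmd(T(b,L)[0],Rm)
```

```text
-0.003668750599790028 [-0.43907156 -0.02899076  0.30178446]
cmd [-0.0762  0.1785 -0.021 ] [-0.     -0.0019  0.001 ]  from [ 0.4613 -0.0223  0.1405] q [-0.58 -0.02  1.99  0.61  1.68 -0.73] t 11.8
cmd [-0.0762  0.1785 -0.107 ] [-0.     -0.0019  0.001 ]  from [ 0.4613 -0.0223  0.1405] q [-0.58 -0.02  1.99  0.61  1.68 -0.73] t 11.8
cmd [-0.0262  0.1814 -0.107 ] [-0.     -0.0019  0.001 ]  from [ 0.4613 -0.0223  0.1405] q [-0.58 -0.02  1.99  0.61  1.68 -0.73] t 11.8
cmd [ 0.423   0.2074 -0.107 ] [-0.     -0.0019  0.001 ]  from [ 0.4613 -0.0223  0.1405] q [-0.58 -0.02  1.99  0.61  1.68 -0.73] t 11.8
```

View pics/s8.png

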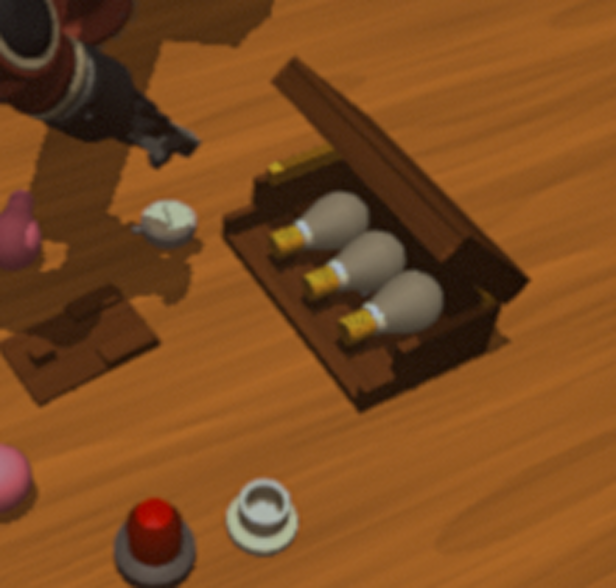

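View pics/w8.png

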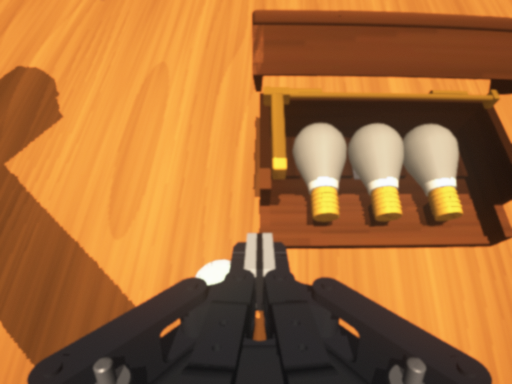

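>>> {"name": "step_arm", "arguments": {
  "motion": [
    [-0.05,0.0,0,0,0,0,255],
    [-0.09,0.03,0,0,0,0,255],
    [-0.09,0.08,0,0,0,0,255],
    [-0.09,0.13,-0.01,0,0,0,255],
    [-0.085,0.165,-0.03,0,0,0,255],
    [-0.08,0.178,-0.06,0,0,0,255],
    [-0.076,0.178,-0.09,0,0,0,255],
    [-0.076,0.178,-0.105,0,0,0,255],
    [-0.076,0.178,-0.107,0,0,0,255]
  ]
}}

```text
time: 12.7
tool_pos: [0.4259, 0.0667, 0.087]
tool_rot: [-0.279, 0.634, 0.672, 0.262]
contact_force: [0.2, 0.5, 0.2]
gripper_width: -0.0
```

Run:
```python
from h import *
s=monitor.state(); f=wrist(s,eyes.grab_frame("wrist")); print(s["gripper_width"],s["contact_force"])
cv2.imwrite("pics/w9.png",f["pixels"][:,:,::-1])
b=[.5818,.0962,.058]; Rm=tgtR(b[2],np.radians(45))
print(rz(-b[2])@(s["tool_pos"]-[b[0],b[1],0]))
for L in [(-.16,-.02,.087),(-.135,-.02,.087),(.09,-.02,.087)]: cmd(T(b,L)[0],Rm)
```

```text
-0.00013746769033949813 [0.15877334 0.4881013  0.20897263]
[-0.15738784 -0.02043727  0.08702593]
cmd [-0.0057  0.0009 -0.0008] [ 0.     -0.0009  0.0002]  from [0.4261 0.0665 0.0874] q [-0.45 -0.09  2.16  0.66  1.53 -0.7 ] t 12.75
cmd [ 0.0442  0.0038 -0.0008] [ 0.     -0.0009  0.0002]  from [0.4261 0.0665 0.0874] q [-0.45 -0.09  2.16  0.66  1.53 -0.7 ] t 12.75
cmd [ 0.4935  0.0299 -0.0008] [ 0.     -0.0009  0.0002]  from [0.4261 0.0665 0.0874] q [-0.45 -0.09  2.16  0.66  1.53 -0.7 ] t 12.75
```

View pics/w9.png

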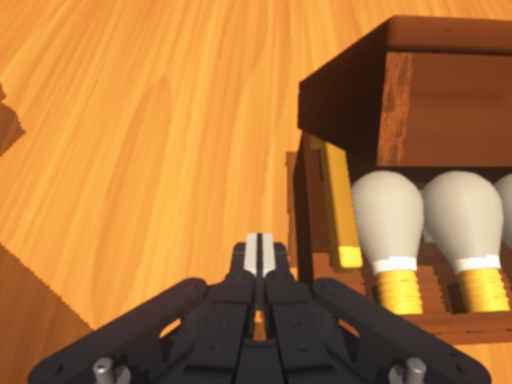

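>>> {"name": "step_arm", "arguments": {
  "motion": [
    [0.02,0.002,-0.001,0,0,0,255],
    [0.04,0.003,-0.001,0,0,0,255],
    [0.065,0.004,-0.001,0,0,0,255],
    [0.09,0.006,-0.001,0,0,0,255],
    [0.12,0.007,-0.001,0,0,0,255],
    [0.15,0.009,-0.001,0,0,0,255],
    [0.18,0.011,-0.001,0,0,0,255],
    [0.21,0.013,-0.001,0,0,0,255],
    [0.24,0.014,-0.001,0,0,0,255],
    [0.24,0.014,-0.001,0,0,0,255]
  ]
}}

```text
time: 13.75
tool_pos: [0.5481, 0.0736, 0.0872]
tool_rot: [-0.278, 0.634, 0.672, 0.263]
contact_force: [-0.1, 0.3, 0.6]
gripper_width: -0.001
```

Run:
```python
from h import *
s=monitor.state(); f=wrist(s,eyes.grab_frame("wrist")); print(s["gripper_width"],s["contact_force"])
cv2.imwrite("pics/w10.png",f["pixels"][:,:,::-1])
b=[.5818,.0962,.058]; Rm=tgtR(b[2],np.radians(45))
print(rz(-b[2])@(s["tool_pos"]-[b[0],b[1],0]))
for L in [(.08,-.02,.087),(.09,-.02,.087)]: cmd(T(b,L)[0],Rm)
```

```text
-0.0005215432156374593 [-0.07007761  0.30222701  0.58450171]
[-0.03499895 -0.02057505  0.08720016]
cmd [0.2318 0.0144 0.0003] [ 0.0005 -0.0002 -0.0002]  from [0.5469 0.0737 0.0869] q [-0.35  0.18  1.89  0.71  1.48 -0.62] t 13.8
cmd [0.2517 0.0155 0.0003] [ 0.0005 -0.0002 -0.0002]  from [0.5469 0.0737 0.0869] q [-0.35  0.18  1.89  0.71  1.48 -0.62] t 13.8
```

View pics/w10.png

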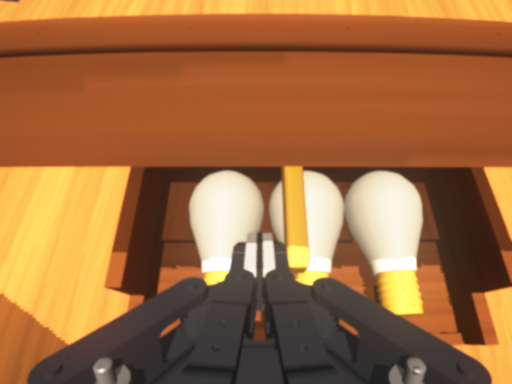

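The bar has gone over the left bulb and part of the middle one without trouble. I carry on.

>>> {"name": "step_arm", "arguments": {
  "motion": [
    [0.03,0.002,0,0,0,0,255],
    [0.06,0.004,0,0,0,0,255],
    [0.09,0.006,0,0,0,0,255],
    [0.12,0.007,0,0,0,0,255],
    [0.15,0.009,0,0,0,0,255],
    [0.175,0.011,0,0,0,0,255],
    [0.2,0.013,0,0,0,0,255],
    [0.215,0.013,0,0,0,0,255],
    [0.23,0.014,0,0,0,0,255],
    [0.23,0.014,0,0,0,0,255]
  ]
}}

```text
time: 14.8
tool_pos: [0.6613, 0.0807, 0.0868]
tool_rot: [-0.278, 0.634, 0.672, 0.262]
contact_force: [0.2, -0.1, -0.1]
gripper_width: -0.002
```

Run:
```python
from h import *
s=monitor.state(); f=wrist(s,eyes.grab_frame("wrist")); print(s["gripper_width"],s["contact_force"])
cv2.imwrite("pics/w11.png",f["pixels"][:,:,::-1])
b=[.5818,.0962,.058]; Rm=tgtR(b[2],np.radians(45))
print(rz(-b[2])@(s["tool_pos"]-[b[0],b[1],0]), proj(f,T(b,[(.106,-.032,.094),(.118,-.032,.094),(.112,-.032,.084)])))
for L in [(.08,-.02,.087),(.09,-.02,.087)]: cmd(T(b,L)[0],Rm)
```

```text
-0.0017439027530163863 [ 0.19057964 -0.14598041 -0.11295174]
[ 0.07845662 -0.02004078  0.08676188] [[313.66077551 265.31303729]
 [336.82469891 265.15739965]
 [321.50762971 269.11696605]]
cmd [0.0035 0.0004 0.0003] [ 0.0002 -0.0003  0.0003]  from [0.6611 0.0807 0.0869] q [-0.28  0.4   1.61  0.73  1.48 -0.54] t 14.85
cmd [0.0235 0.0015 0.0003] [ 0.0002 -0.0003  0.0003]  from [0.6611 0.0807 0.0869] q [-0.28  0.4   1.61  0.73  1.48 -0.54] t 14.85
```

View pics/w11.png

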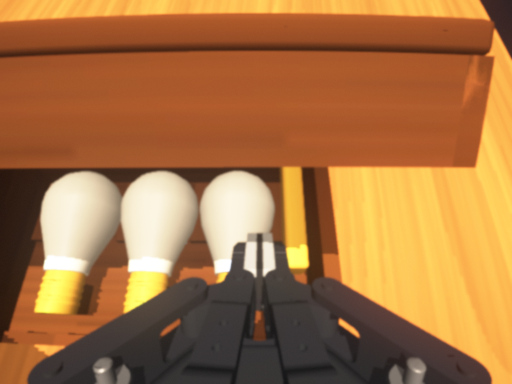

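>>> {"name": "step_arm", "arguments": {
  "motion": [
    [0.008,0.001,0,0,0,0,255],
    [0.014,0.001,0,0,0,0,255],
    [0.02,0.001,0,0,0,0,255],
    [0.024,0.001,0,0,0,0,255],
    [0.026,0.002,0,0,0,0,255],
    [0.026,0.002,0,0,0,0,255]
  ]
}}

```text
time: 15.45
tool_pos: [0.6741, 0.0816, 0.0869]
tool_rot: [-0.278, 0.634, 0.672, 0.262]
contact_force: [-0.8, -0.8, 0.1]
gripper_width: -0.005
```

Run:
```python
from h import *
s=monitor.state(); f=wrist(s,eyes.grab_frame("wrist")); print(s["gripper_width"],s["contact_force"])
cv2.imwrite("pics/w12.png",cv2.resize(f["pixels"][150:300,200:400,::-1],None,fx=3,fy=3))
b=[.5818,.0962,.058]; print(rz(-b[2])@(s["tool_pos"]-[b[0],b[1],0]), proj(f,T(b,[(.106,-.032,.094),(.118,-.032,.094),(.112,-.032,.084)])))
```

```text
-0.0052259705781501934 [-0.84787293 -0.8381366   0.07593403]
[ 0.09125039 -0.01995364  0.08687102] [[288.83341868 265.64550885]
 [312.10069828 265.54459375]
 [298.13451766 269.44621464]]
```

View pics/w12.png

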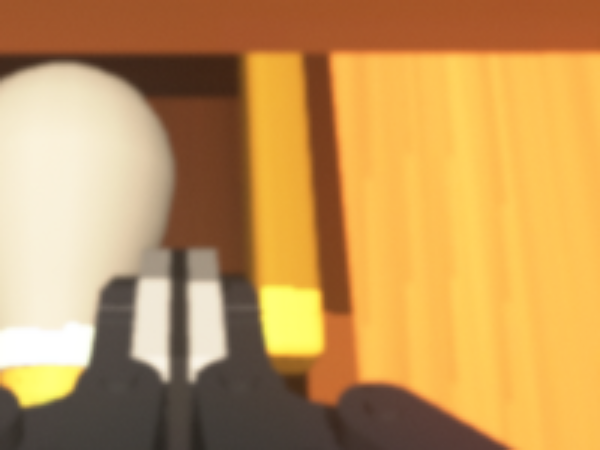

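>>> {"name": "step_arm", "arguments": {
  "motion": [
    [0.003,0,0,0,0,0,255],
    [0.006,0,0,0,0,0,255],
    [0.006,0,0,0,0,0,255]
  ]
}}

```text
time: 15.8
tool_pos: [0.6759, 0.0817, 0.0868]
tool_rot: [-0.28, 0.634, 0.672, 0.261]
contact_force: [-4.7, -0.7, 1.6]
gripper_width: -0.005
```

>>> {"name": "step_arm", "arguments": {
  "motion": [
    [0.002,0,0,0,0,0,255],
    [0.004,0,0,0,0,0,255],
    [0.004,0,0,0,0,0,255]
  ]
}}

```text
time: 16.1
tool_pos: [0.6763, 0.0818, 0.0867]
tool_rot: [-0.281, 0.633, 0.672, 0.26]
contact_force: [-10.7, -3.4, 4.3]
gripper_width: 0.002
```

The force rose to 10.7 N at the stop, so the bar is fully across. I back off, retract and check.

>>> {"name": "step_arm", "arguments": {
  "motion": [
    [-0.012,-0.001,0,0,0,0,255],
    [-0.02,-0.02,0.02,0,0,0,255],
    [-0.022,-0.07,0.075,0,0,0,255],
    [-0.03,-0.13,0.14,0,0,0,255],
    [-0.05,-0.16,0.23,0,0,0,255],
    [-0.08,-0.17,0.32,0,0,0,255],
    [-0.11,-0.17,0.41,0,0,0,255],
    [-0.14,-0.17,0.5,0,0,0,255],
    [-0.16,-0.17,0.54,0,0,0,255]
  ]
}}

```text
time: 17.0
tool_pos: [0.5991, -0.0042, 0.3638]
tool_rot: [-0.274, 0.634, 0.673, 0.264]
contact_force: [-0.4, -0.8, 1.1]
gripper_width: 0.0
```

Run:
```python
from h import *
s=monitor.state(); f=wrist(s,eyes.grab_frame("wrist")); print(s["gripper_width"],s["contact_force"])
np.savez("w13.npz",**f);cv2.imwrite("pics/w13.png",cv2.resize(f["pixels"][:,:,::-1],None,fx=1.5,fy=1.5))
t=grab("scene");cv2.imwrite("pics/s13.png",cv2.resize(t["pixels"][90:300,200:420,::-1],None,fx=2.8,fy=2.8,interpolation=cv2.INTER_CUBIC))
b=[.5818,.0962,.058]
def P(th,c=0):
    r=-.135; h=.033+c
    return (0,.074+r*np.cos(th)+h*np.sin(th),.0745-r*np.sin(th)+h*np.cos(th))
print("bar end fin",proj(f,T(b,[(.106,-.032,.094),(.118,-.032,.094),(.112,-.032,.084)]))*1.5)
for th,c in [(.96,.10),(.96,.03)]: L=P(th,c);print(th,np.round(L,3)); cmd(T(b,L)[0],tgtR(b[2],-.6*th))
```

```text
0.00016431988537264866 [-0.35603078 -0.79465393  1.11611214]
bar end fin [[481.24467337 373.71591024]
 [493.11039109 373.67142386]
 [485.10674397 376.21828438]]
0.96 [0.    0.106 0.261]
cmd [-0.0475  0.4117 -0.2036] [-0.9031 -0.0467 -0.0035]  from [ 0.5994 -0.0043  0.3632] q [-0.43  0.07  1.52  0.72  1.9  -0.38] t 17.1
0.96 [0.    0.048 0.221]
cmd [-0.0409  0.2972 -0.2839] [-0.9031 -0.0467 -0.0035]  from [ 0.5994 -0.0043  0.3632] q [-0.43  0.07  1.52  0.72  1.9  -0.38] t 17.1
```

View pics/w13.png

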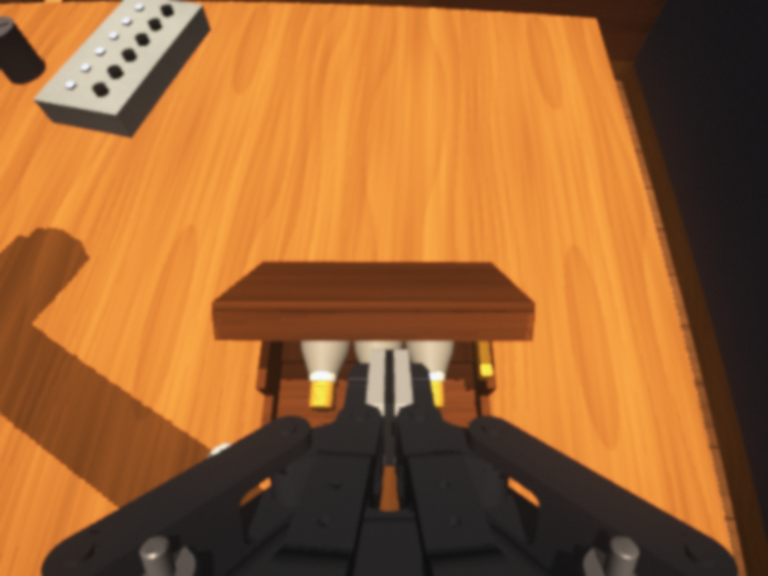

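View pics/s13.png

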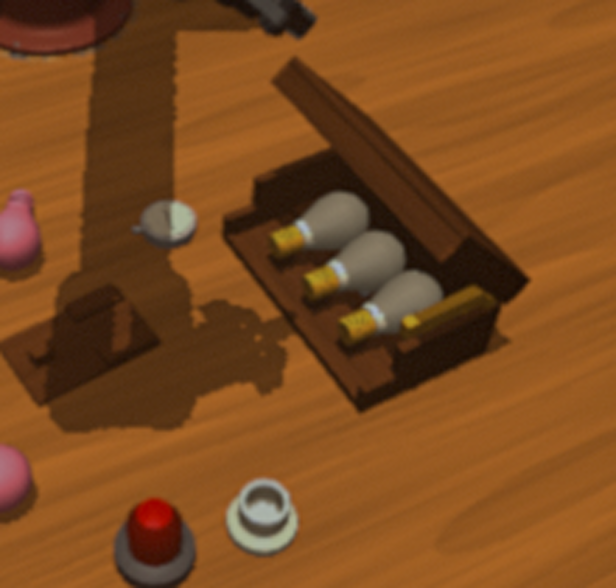

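Bar end at (486,370), predicted fully-across position about (485,374); it lies over the +x end wall. Next I move behind and above the lid.

>>> {"name": "step_arm", "arguments": {
  "motion": [
    [-0.005,0.04,0.01,-0.09,-0.005,0,255],
    [-0.01,0.08,0.01,-0.18,-0.009,0,255],
    [-0.015,0.13,0.01,-0.27,-0.014,0,255],
    [-0.02,0.18,0.01,-0.36,-0.019,0,255],
    [-0.025,0.23,0.01,-0.45,-0.023,0,255],
    [-0.03,0.28,0,-0.54,-0.028,0,255],
    [-0.035,0.33,-0.02,-0.63,-0.033,0,255],
    [-0.04,0.37,-0.05,-0.72,-0.037,-0.001,255],
    [-0.045,0.4,-0.1,-0.81,-0.042,-0.002,255],
    [-0.047,0.412,-0.14,-0.9,-0.047,-0.003,255]
  ]
}}

```text
time: 18.1
tool_pos: [0.575, 0.2044, 0.2852]
tool_rot: [0.204, 0.66, 0.696, -0.195]
contact_force: [1.1, 0.1, -1.5]
gripper_width: 0.0
```

```bash
cat >> h.py <<'E'
b=[.5818,.0962,.058]
def P(th,c=0,r=-.135):
    h=.033+c
    return (0,.074+r*np.cos(th)+h*np.sin(th),.0745-r*np.sin(th)+h*np.cos(th))
E
python3 - <<'E'
from h import *
s=monitor.state(); f=wrist(s,eyes.grab_frame("wrist")); print(s["contact_force"])
cv2.imwrite("pics/w14.png",f["pixels"][:,:,::-1])
for th,c in [(.96,.06),(.96,.02)]: L=P(th,c);print(th,np.round(L,3)); cmd(T(b,L)[0],tgtR(b[2],-.6*th))
print(proj(f,[T(b,P(.96,0,-.152))[0]]))
E
```

```text
[ 1.10196543  0.12811841 -1.49050768]
0.96 [0.    0.073 0.238]
cmd [ 0.0109 -0.0747 -0.0769] [ 0.0012 -0.0101  0.0015]  from [0.5721 0.2062 0.2769] q [ 0.45  0.16  1.5  -0.53  1.72  0.38] t 18.15
0.96 [0.    0.04  0.215]
cmd [ 0.0147 -0.1401 -0.1228] [ 0.0012 -0.0101  0.0015]  from [0.5721 0.2062 0.2769] q [ 0.45  0.16  1.5  -0.53  1.72  0.38] t 18.15
[[261.00856561 231.29737524]]
```

View pics/w14.png

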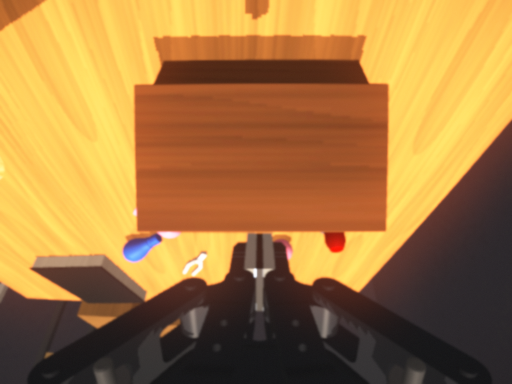

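>>> {"name": "step_arm", "arguments": {
  "motion": [
    [0.004,-0.03,-0.03,0,-0.005,0,255],
    [0.008,-0.065,-0.065,0,-0.01,0,255],
    [0.011,-0.1,-0.095,0,-0.01,0,255],
    [0.013,-0.13,-0.115,0,-0.01,0,255],
    [0.015,-0.14,-0.123,0,-0.01,0,255],
    [0.015,-0.14,-0.123,0,-0.01,0,255]
  ]
}}

```text
time: 18.75
tool_pos: [0.5827, 0.1318, 0.2246]
tool_rot: [0.206, 0.663, 0.694, -0.189]
contact_force: [-0.6, 0.1, 0.5]
gripper_width: 0.002
```

Run:
```python
from h import *
s=monitor.state(); print(s["contact_force"])
for th in [.96,.9,.82,.74,.66,.58,.5,.4,.3,.2,.1,0]: cmd(T(b,P(th,0))[0],tgtR(b[2],-.6*th))
```

```text
[-0.5915625   0.07495794  0.46751904]
cmd [-0.0044 -0.024  -0.0411] [-0.0061  0.0067  0.0067]  from [0.5827 0.1318 0.2246] q [ 0.34  0.12  1.63 -0.54  1.57  0.35] t 18.75
cmd [-0.0036 -0.0393 -0.0477] [0.0179 0.008  0.0069]  from [0.5827 0.1318 0.2246] q [ 0.34  0.12  1.63 -0.54  1.57  0.35] t 18.75
cmd [-0.0024 -0.0591 -0.0577] [0.0498 0.0097 0.007 ]  from [0.5827 0.1318 0.2246] q [ 0.34  0.12  1.63 -0.54  1.57  0.35] t 18.75
cmd [-0.0013 -0.078  -0.0694] [0.0818 0.0114 0.0072]  from [0.5827 0.1318 0.2246] q [ 0.34  0.12  1.63 -0.54  1.57  0.35] t 18.75
cmd [-0.0003 -0.0959 -0.0825] [0.1138 0.0131 0.0074]  from [0.5827 0.1318 0.2246] q [ 0.34  0.12  1.63 -0.54  1.57  0.35] t 18.75
cmd [ 0.0007 -0.1127 -0.097 ] [0.1457 0.0148 0.0075]  from [0.5827 0.1318 0.2246] q [ 0.34  0.12  1.63 -0.54  1.57  0.35] t 18.75
cmd [ 0.0016 -0.1283 -0.1128] [0.1777 0.0164 0.0077]  from [0.5827 0.1318 0.2246] q [ 0.34  0.12  1.63 -0.54  1.57  0.35] t 18.75
cmd [ 0.0026 -0.146  -0.1342] [0.2176 0.0185 0.0079]  from [0.5827 0.1318 0.2246] q [ 0.34  0.12  1.63 -0.54  1.57  0.35] t 18.75
cmd [ 0.0035 -0.1614 -0.1573] [0.2576 0.0206 0.0081]  from [0.5827 0.1318 0.2246] q [ 0.34  0.12  1.63 -0.54  1.57  0.35] t 18.75
cmd [ 0.0043 -0.1745 -0.1819] [0.2975 0.0227 0.0082]  from [0.5827 0.1318 0.2246] q [ 0.34  0.12  1.63 -0.54  1.57  0.35] t 18.75
cmd [ 0.0049 -0.185  -0.2076] [0.3374 0.0248 0.0084]  from [0.5827 0.1318 0.2246] q [ 0.34  0.12  1.63 -0.54  1.57  0.35] t 18.75
cmd [ 0.0054 -0.1929 -0.2342] [0.3774 0.0269 0.0086]  from [0.5827 0.1318 0.2246] q [ 0.34  0.12  1.63 -0.54  1.57  0.35] t 18.75
```

>>> {"name": "step_arm", "arguments": {
  "motion": [
    [-0.004,-0.014,-0.03,0,0,0.003,255],
    [-0.004,-0.024,-0.041,0,0.003,0.006,255],
    [-0.004,-0.032,-0.044,0.009,0.005,0.007,255],
    [-0.0036,-0.039,-0.048,0.018,0.008,0.007,255],
    [-0.003,-0.049,-0.053,0.034,0.009,0.007,255],
    [-0.0024,-0.059,-0.058,0.05,0.01,0.007,255],
    [-0.002,-0.069,-0.064,0.066,0.01,0.007,255],
    [-0.001,-0.078,-0.069,0.082,0.011,0.007,255],
    [0,-0.087,-0.076,0.098,0.012,0.007,255],
    [0,-0.096,-0.0825,0.114,0.013,0.007,255]
  ]
}}

```text
time: 19.75
tool_pos: [0.583, 0.0841, 0.1841]
tool_rot: [0.143, 0.673, 0.713, -0.134]
contact_force: [0.1, 1.7, 1.6]
gripper_width: -0.001
```

Run:
```python
from h import *
s=monitor.state(); f=wrist(s,eyes.grab_frame("wrist")); print(s["contact_force"])
cv2.imwrite("pics/w15.png",f["pixels"][:,:,::-1])
for th in [.66,.58,.5,.4,.3,.2,.1,0]: cmd(T(b,P(th,0))[0],tgtR(b[2],-.6*th))
```

```text
[0.14074295 1.6684145  1.6019182 ]
cmd [-0.0008  0.0013 -0.001 ] [-0.0014  0.0011  0.0004]  from [0.5829 0.0832 0.1838] q [ 0.2   0.06  1.72 -0.39  1.43  0.21] t 19.8
cmd [ 0.0002 -0.0155 -0.0155] [0.0305 0.0029 0.0004]  from [0.5829 0.0832 0.1838] q [ 0.2   0.06  1.72 -0.39  1.43  0.21] t 19.8
cmd [ 0.0011 -0.0311 -0.0313] [0.0625 0.0048 0.0005]  from [0.5829 0.0832 0.1838] q [ 0.2   0.06  1.72 -0.39  1.43  0.21] t 19.8
cmd [ 0.0021 -0.0488 -0.0527] [0.1024 0.0071 0.0005]  from [0.5829 0.0832 0.1838] q [ 0.2   0.06  1.72 -0.39  1.43  0.21] t 19.8
cmd [ 0.003  -0.0642 -0.0758] [0.1424 0.0094 0.0005]  from [0.5829 0.0832 0.1838] q [ 0.2   0.06  1.72 -0.39  1.43  0.21] t 19.8
cmd [ 0.0038 -0.0773 -0.1003] [0.1823 0.0117 0.0006]  from [0.5829 0.0832 0.1838] q [ 0.2   0.06  1.72 -0.39  1.43  0.21] t 19.8
cmd [ 0.0044 -0.0878 -0.126 ] [0.2222 0.014  0.0006]  from [0.5829 0.0832 0.1838] q [ 0.2   0.06  1.72 -0.39  1.43  0.21] t 19.8
cmd [ 0.0049 -0.0957 -0.1527] [0.2622 0.0163 0.0006]  from [0.5829 0.0832 0.1838] q [ 0.2   0.06  1.72 -0.39  1.43  0.21] t 19.8
```

View pics/w15.png

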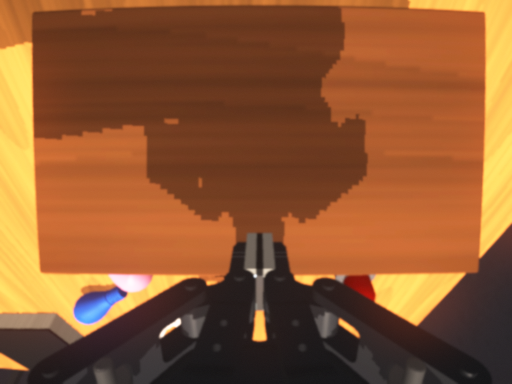

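The lid follows, with about 2.3 N on the fingertip, and the fingers sit near its edge. I keep pressing along the arc.

>>> {"name": "step_arm", "arguments": {
  "motion": [
    [0,-0.008,-0.008,0.015,0.001,0,255],
    [0,-0.0155,-0.0155,0.03,0.003,0,255],
    [0.001,-0.031,-0.031,0.0625,0.005,0,255],
    [0.002,-0.049,-0.053,0.102,0.007,0,255],
    [0.003,-0.064,-0.076,0.142,0.009,0,255],
    [0.0035,-0.071,-0.088,0.162,0.01,0,255],
    [0.004,-0.077,-0.1,0.182,0.012,0,255],
    [0.004,-0.083,-0.113,0.202,0.013,0,255],
    [0.0045,-0.088,-0.126,0.222,0.014,0,255],
    [0.0045,-0.09,-0.132,0.232,0.014,0,255]
  ]
}}

```text
time: 20.8
tool_pos: [0.5847, 0.0388, 0.1171]
tool_rot: [0.017, 0.686, 0.727, -0.016]
contact_force: [-0.7, -0.4, 1.5]
gripper_width: 0.001
```

Run:
```python
from h import *
s=monitor.state(); print(s["contact_force"])
t=grab("scene");cv2.imwrite("pics/s16.png",cv2.resize(t["pixels"][90:300,200:420,::-1],None,fx=2.8,fy=2.8,interpolation=cv2.INTER_CUBIC))
for th,c in [(.05,0),(0,0),(0,-.004)]: cmd(T(b,P(th,c))[0],tgtR(b[2],-.6*th))
```

```text
[-0.6868407  -0.38436088  1.49115398]
cmd [ 0.0014 -0.003  -0.0053] [0.0107 0.0003 0.0008]  from [0.5845 0.0386 0.1169] q [-0.04  0.06  1.8  -0.05  1.27 -0.08] t 20.85
cmd [ 0.0016 -0.0066 -0.0187] [0.0306 0.0014 0.0008]  from [0.5845 0.0386 0.1169] q [-0.04  0.06  1.8  -0.05  1.27 -0.08] t 20.85
cmd [ 0.0016 -0.0066 -0.0267] [0.0306 0.0014 0.0008]  from [0.5845 0.0386 0.1169] q [-0.04  0.06  1.8  -0.05  1.27 -0.08] t 20.85
```

View pics/s16.png

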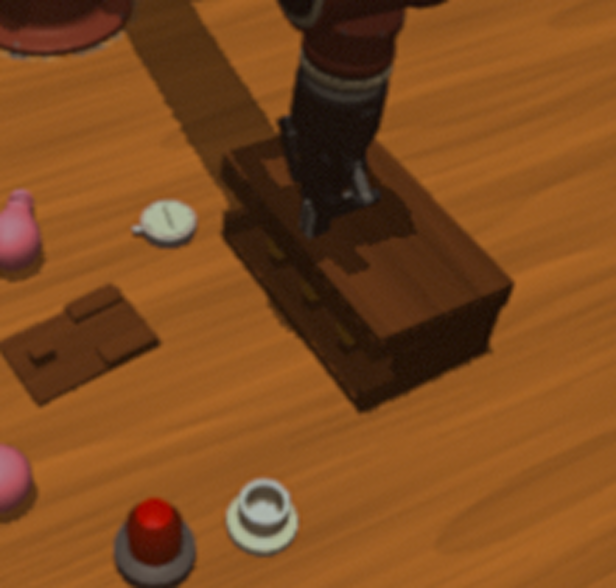

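>>> {"name": "step_arm", "arguments": {
  "motion": [
    [0.001,-0.003,-0.006,0.01,0,0,255],
    [0.0015,-0.005,-0.012,0.02,0.001,0,255],
    [0.0015,-0.0065,-0.018,0.03,0.001,0,255],
    [0.0015,-0.0065,-0.02,0.03,0.001,0,255],
    [0.0015,-0.0065,-0.02,0.03,0.001,0,255]
  ]
}}

```text
time: 21.35
tool_pos: [0.5857, 0.0364, 0.1078]
tool_rot: [0.001, 0.686, 0.727, -0.0]
contact_force: [-0.7, 0.7, -1.0]
gripper_width: 0.003
```

>>> {"name": "step_arm", "arguments": {
  "motion": [
    [0,0,-0.003,0,0,0,255],
    [0,0,-0.005,0,0,0,255],
    [0,0,-0.005,0,0,0,255]
  ]
}}

```text
time: 21.65
tool_pos: [0.586, 0.0365, 0.1075]
tool_rot: [0.002, 0.686, 0.728, -0.0]
contact_force: [-5.1, -0.5, 8.2]
gripper_width: 0.0
```

>>> {"name": "step_arm", "arguments": {
  "motion": [
    [0,0,-0.003,0,0,0,255],
    [0,0,-0.004,0,0,0,255],
    [0,0,-0.004,0,0,0,255]
  ]
}}

```text
time: 21.95
tool_pos: [0.586, 0.0365, 0.1074]
tool_rot: [0.001, 0.686, 0.728, -0.0]
contact_force: [-10.2, 0.3, 17.5]
gripper_width: 0.002
```

>>> {"name": "step_arm", "arguments": {
  "motion": [
    [0,0,0.02,0,0,0,255],
    [0,0,0.08,0,0,0,255],
    [0,-0.02,0.16,0,0,0,255],
    [-0.02,-0.08,0.24,0,0,0,255],
    [-0.06,-0.16,0.3,0,0,0,255],
    [-0.1,-0.25,0.32,0,0,0,255],
    [-0.14,-0.34,0.32,0,0,0,255],
    [-0.18,-0.42,0.32,0,0,0,255],
    [-0.2,-0.46,0.32,0,0,0,255],
    [-0.2,-0.46,0.32,0,0,0,255]
  ]
}}

```text
time: 22.95
tool_pos: [0.4847, -0.1958, 0.2637]
tool_rot: [0.002, 0.688, 0.726, -0.0]
contact_force: [0.0, -0.2, 0.2]
gripper_width: -0.001
```

Run:
```python
from h import *
s=monitor.state(); print(s["contact_force"],s["tool_pos"],s["time"])
t=grab("scene");cv2.imwrite("pics/s17.png",cv2.resize(t["pixels"][90:300,200:420,::-1],None,fx=2.8,fy=2.8,interpolation=cv2.INTER_CUBIC))
L=[(x,-.078,.1075) for x in (-.13,.13)]+[(x,-.078,.0825) for x in (-.13,.13)]
print((proj(t,T(b,L))-[200,90])*2.8)
w=grab("top");cv2.imwrite("pics/t17.png",cv2.resize(w["pixels"][70:290,130:410,::-1],None,fx=2.55,fy=2.55,interpolation=cv2.INTER_CUBIC))
```

```text
[ 0.04026052 -0.1707401   0.22863947] [ 0.48473824 -0.19578785  0.26367785] 22.95
[[218.25950031 160.91007254]
 [374.11363259 347.56755414]
 [217.30301658 179.47006134]
 [369.89634699 365.34287124]]
```

View pics/s17.png

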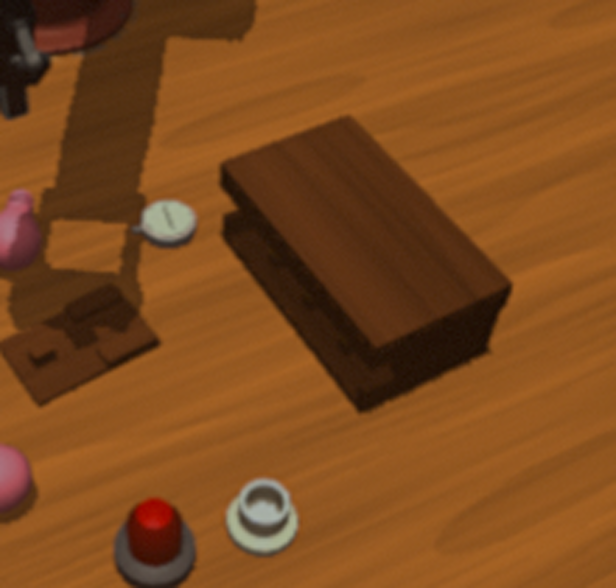

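View pics/t17.png

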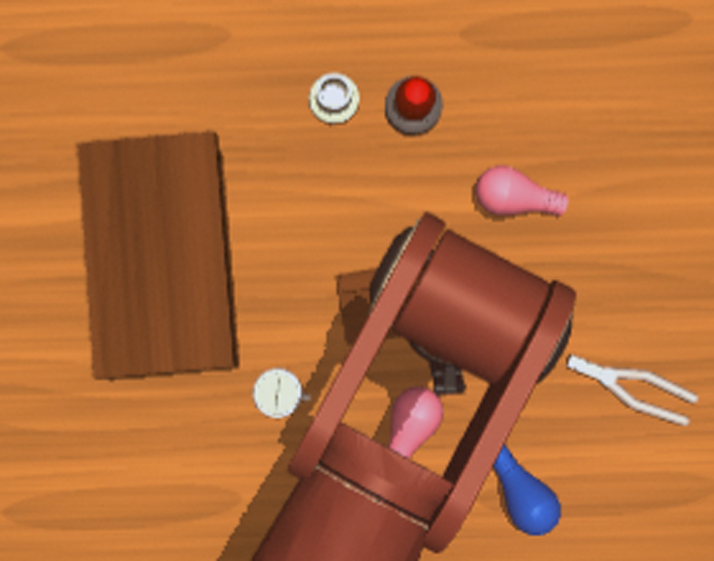

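The lid corners at (220,163) and (378,348) match the shut prediction of (218,161) and (374,348), and the other things stand where they were. I hand it in.

```bash
python3 -c "
from plant import manip
print(manip.job_done())"
```

```text
the job is handed in; nothing more can be done
None
```

The job is done and handed in at about 23 s of the 67 s allowed: the spare bulb is in the middle place, the bar is across and the lid is shut.

- **Bulb:** I gripped the white spare by its brass cap and laid it in the middle place, cap to the front. I let go only after feeling the peg or bed at about 4 N. The close-up afterwards showed it lined up and level with its neighbours.
- **Levelling bar:** I pushed it all the way to the +x end. It met no resistance over the bulbs, and the force rose to about 11 N only at its end stop. In the image its end was within a few pixels of the predicted fully-across position.
- **Lid:** I pressed it shut. The fingertip stopped at 107.4 mm above the desk, against 107.5 mm expected, and did not move further under 17.5 N. The lid's corners in the scene picture match the shut position to within a few pixels.
- **Other things:** the lamp, holder, stopwatch, pliers and coloured bulbs looked unmoved, and the arm ended clear of everything.

No check failed or disagreed. The bulbs were too shaded to see clearly once the lid was shut, so their final positions rest on the pictures taken before closing.

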